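# Load a dry bath under a lid held by a folding stay

### The arm

A 6-joint arm with a two-finger parallel gripper is mounted at the origin on the work surface. World frame = base frame: x ahead of the robot, y to its left, z up, the work surface at z = 0. Lengths are in m, angles in rad, forces in N, time in s.
With the tool pointing down it reaches from about 0.225 to 0.875 m from the base axis. Payload 3.4 kg.
Tool frame: the origin (TCP) lies at the very end of the fingers, on their centre line; the grasp point (between the pads) lies behind it (manip.grasp_offset is the z of the grasp point in the tool frame, in m); z points along the fingers, y is the line along which they close (so a half turn about z gives the same grasp; the last joint's range is limited). The gripper opens to 85 mm and grips with 20 to 120 N. Pads are 22 mm wide; open, the fingers measure 114 mm over their backs; the gripper's body (76 mm by 85 mm) begins 54 mm behind the grasp point. The pads swing forward as they close: fully open they stand 13 mm farther back than shut.
Start: joints at [-1.432, 0.276, 1.505, -0, 1.361, -0.121], TCP at [0.148, -0.556, 0.231] pointing down, gripper open.
Joint ranges: [-2.89, 2.89], [-0.75, 2.08], [0.22, 2.7], [-1.18, 4.32], [0.11, 2.71], [-2.7, 2.7]. Speed limits (rad/s): [2.57, 2.57, 3.14, 3.14, 3.14, 3.14].

### API

Orientations are given as a unit quaternion [w, x, y, z].
In Python, from rig import manip gives the robot as it stands.
- The arm moves only by the shell command python3 -m pendant 'ROWS' [FORCE]. ROWS is JSON, a list of rows, each an object of numbers: "dx", "dy", "dz": the shift along the tool's x, y, z in m; "rx", "ry", "rz": the turn, a rotation vector about the tool's x, y, z in degrees; "hand": the finger opening in m, from 0 to 0.0854. In form: [{"dx": .., "dy": .., "dz": .., "rx": .., "ry": .., "rz": .., "hand": ..}, ...]. A call has 1 to 12 rows; each row shifts and turns the commanded pose from where the row before left it, along the tool's axes as they then stand; what a row does not reach is not made up. A row lasts 1/12 s, in which the tool goes at most 41.7 mm and 7.16 degrees, less where a joint would pass 70% of its speed; a pose out of reach is approached as far as the arm can. A call is refused whole if a number of a shift passes 0.0417 or a number of a turn 7.16, either way. A call with a gripper value outside its range is refused whole. The fingers move at their own pace and stop on an object; FORCE is the grip in N (left out, the last holds). Time passes only in rows, so rows that do not move let the fingers close. It gives the time, the measured TCP pose, the force, the opening and the grip force at its end, in the units of the state.
- manip.get_state(): the state, without advancing time (a new reading comes with each control period).
- manip.get_image(name): name is "scene" or "side" or "wrist"; returns a dict with "frame" (420x560x3 uint8, red, green, blue), "fx", "fy", "cx", "cy" (pixels), "position" and "attitude" of the camera in the world; the wrist camera has in their place "mount" (4x4, takes a point from camera to tool coordinates, whose origin is the TCP and whose axes are the flange's). Camera axes: x right, y up, looking along -z (the intrinsics and any distortion apply to the point x, -y, -z); pixel columns grow to the right and rows downward; lengths in m; the calibration is good to about 2 mm. A picture is of the moment at which its call begins: read the wrist's pose just before it. There is no depth.
- manip.sign_off(): hands the job in; it is judged then, once.
The state is a dict: "clock": time; "qpos": joint angles; "qd": joint speeds; "effort": joint torques, N m; "position": TCP position; "ee_rot": TCP orientation; "contact_force": force on the tool from outside, world axes, zero at the start; "moment": the same for the moment, N m; "width": finger opening in m; "gripper_force": force on a finger pad.
Only numpy, scipy, OpenCV 4.12 (cv2) and the standard library are available. Lean on these libraries where they do the work, as an engineer would, in place of code of your own. Each camera call takes 0.05 s, during which the arm holds its last target. There are 200 camera calls.

### The job

Raise the bath's lid by its black front bar until its folding stay just goes taut and its knee drops past straight, without straining the stay, so that the lid stands open by itself. Then take the tube block by its blue grip and set it down, not drop it, upright inside the well. Finally take the red knee pin, lift it slightly back through straight and fold the knee, letting the lid down gently until it is fully shut; leave the bottles and the jar alone.

Things in the scene. Friction and masses are not known exactly. Their poses are not given: they have to be found in the camera images.
- bath: White bench dry bath, fixed. Origin: centre of the tank's underside, on the bench; x points to its hinge side (away from the robot at yaw 0), y left, z up. Tank 180 (x) by 190 (y) by 110 mm high, walls 6 mm, open well 168 by 178 mm, its floor 20 mm above the bench. A control housing 35 mm high stands along its right side (y -97 to -197 mm) under the stay.
- hinge_mid (a point): Middle of the lid's hinge line, along the bath's y at x = +90, z = 110 mm.
- lid (a joint): Lid angle (rad): 0 shut, grows as it opens, about the bath's +y at hinge_mid. Aluminium, 180 by 190 by 6 mm, 0.6 to 0.77 kg (3 to 4 N at the bar when shut); swings almost freely and falls if let go unlocked. The stay goes taut at an angle that differs each time, 1.26 to 1.42; from there the bar resists by about 2 N, then 2.1 N more per mm.
- lid_bar (a point): Middle of the round black bar, 12 mm thick, 100 mm long along y, 215 mm from the hinge line, in the lid's plane and 35 mm beyond its front edge; when shut it is 110 mm over the bench with free space underneath. It can be pinched from above and turns between the fingers.
- knee (a joint): Fold of the two-link steel stay at the lid's right (rad): about 2.5 when shut, 0 links in line (taut), -0.35 past straight on its stop = locked, the lid then standing about 0.03 rad below the taut angle. When the stay has been pulled taut and the lid is let back a little, a weak spring and gravity carry the knee past straight.
- knee_grip (a point): Where to pinch the red knee pin from above: 14 mm thick, 70 mm long along the bath's y (y -110 to -180 mm), this point at y -152 mm. Bath frame, x and z: about 50, 200 mm locked; -110, 70 mm shut. To close, draw it up and to the front through straight (2 to 4 N), then forward and down its arc, carrying the lid. The upper link, 72 mm, joins the pin to the lid pivot.
- pivot_mid (a point): Middle of the slot in which the stay's lower pivot is clamped: x -10, y -107, z 111 mm in the bath frame. The pivot itself, centre of the knee pin's arc (radius 108 mm), is clamped anywhere from 8 mm below to 8 mm above this point.
- lid_pivot (a point): Pin at the lid's right edge where the stay's upper link joins the lid: 160 mm from the hinge line along the lid and 20 mm above the hinge line's level (lid shut).
- anchor (a joint): Lift of the stay's sprung lower pivot under tension (m): 0 seated; over 0.002 (about 11 N at the bar over the lid's weight) is overstrained.
- block: Aluminium tube block, 50 (x) by 56 (y) by 40 mm, 0.2 to 0.42 kg, with a blue upright grip on its top 44 (x) by 14 (y) by 34 mm; whole height 74 mm, fits under the shut lid anywhere in the well. Origin: centre of its underside.
- block_grip (a point): Centre of the blue grip, 60 mm above the block's underside; pinch across its 14 mm (the block's y).
- amber: Amber bottle, 60 mm across, 130 mm high. Bystander. Origin: centre of underside.
- white: White bottle, 60 mm across, 120 mm high. Bystander. Origin: centre of underside.
- jar: Clear jar with blue cap, 64 mm across, 80 mm high. Bystander. Origin: centre of underside.
Mind the look-alikes: they are no part of the job. Leave any green, pink or purple look-alike of the block alone.

How it is judged:
By the outcome, as a careful person would: the job done as asked, in the order asked, and still so for the second after the job is handed in, with the robot touching nothing.
It also fails if it takes over 72 s, if anything falls off the work surface, if the arm or the gripper's body presses on something with over 40 N, if the wrist force passes 120 N, or if a joint passes its speed limit or range.

## Working session

There is one attempt and no reset: what is moved stays moved. The work goes in short steps, Python scripts to look and compute and a shell command to move; the robot and the scene stay as the last step left them, time stands still between calls to the robot, and variables do not carry over. Pictures are saved under pics/ and viewed, at most 10 in all, crops included, and the job is handed in when it is done.

```bash
ls; mkdir -p pics
python3 - <<'E'
from rig import manip
import cv2,numpy as np
print(manip.grasp_offset, manip.get_state())
for n in("scene","side","wrist"):
    d=manip.get_image(n); cv2.imwrite(f"pics/{n}0.png",d["frame"][:,:,::-1])
    print({k:v for k,v in d.items() if k!="frame"})
    np.savez(f"pics/{n}0.npz",**d)
E
```

```text
pics
-0.0187 {'clock': 0.0, 'qpos': array([-1.43201008e+00,  2.76599106e-01,  1.50613457e+00, -2.16127989e-06,
        1.36066982e+00, -1.21028512e-01]), 'qd': array([ 9.18561206e-04,  9.67375990e-05,  4.61552550e-04, -1.09564539e-04,
        8.17161097e-04, -1.25063929e-03]), 'effort': array([-1.00040590e-03, -4.16775942e+01, -2.45806146e+01, -7.02153079e-05,
        1.11295294e-02, -3.24981109e-06]), 'position': array([ 0.14762436, -0.55519037,  0.23043678]), 'ee_rot': array([-9.05375436e-04,  9.91573461e-01,  1.29542472e-01, -9.09562624e-06]), 'contact_force': array([-0.28729852, -0.170819  ,  0.17517511]), 'moment': array([-0.01306044, -0.05481877, -0.01322071]), 'gripper_force': 0.0, 'width': 0.0854744675368219}
{'fx': 427.43075222842447, 'fy': 427.43075222842447, 'cx': 285.606885266354, 'cy': 206.68710462498356, 'position': array([ 1.16995103, -0.21435311,  1.16651067]), 'attitude': array([0.79657186, 0.24380423, 0.15295455, 0.53163679])}
{'fx': 481.9521923648773, 'fy': 481.9521923648773, 'cx': 274.7718649646338, 'cy': 204.71695843063986, 'position': array([0.39173498, 1.14185885, 1.2085887 ]), 'attitude': array([-0.05656769, -0.0219877 ,  0.37950107,  0.92319856])}
{'fx': 347.64145060642966, 'fy': 347.64145060642966, 'cx': 280.39285818623983, 'cy': 206.98396243349202, 'mount': array([[ 1.09209870e-03,  9.51975587e-01,  3.06171994e-01,
         7.83656972e-02],
       [ 9.99998734e-01, -1.39402563e-03,  7.67480538e-04,
         3.09446007e-04],
       [ 1.15743434e-03,  3.06170768e-01, -9.51975904e-01,
        -1.43220280e-01],
       [ 0.00000000e+00,  0.00000000e+00,  0.00000000e+00,
         1.00000000e+00]])}
```

View pics/scene0.png

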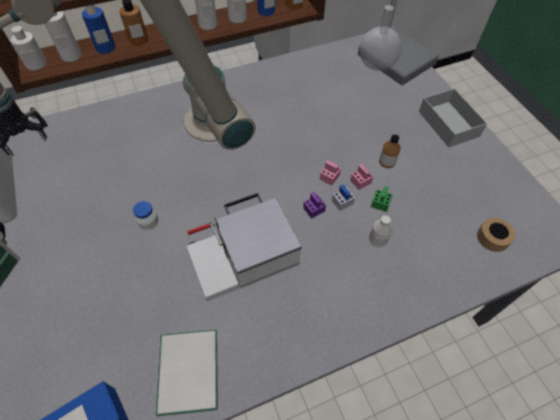

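View pics/side0.png

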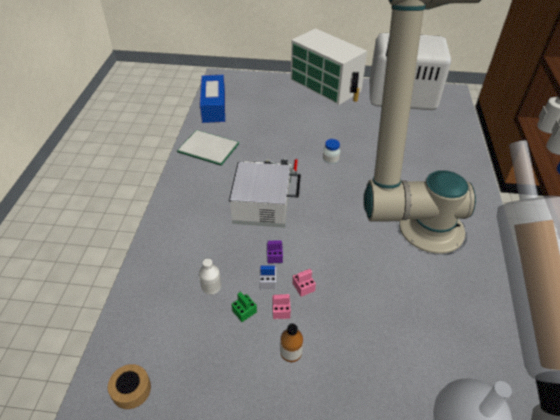

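Scene: bath lid centred ~(258,235), bar (225,205)-(258,197), red pin (190,230)-(212,226), blue-gripped block (344,196) among purple, pink, green look-alikes. Side: lid (262,185), blue grip (267,270). Zooming in.

Run:
```python
import cv2,numpy as np
a=cv2.imread("pics/scene0.png")[185:300,180:310]; b=cv2.imread("pics/side0.png")[150:235,220:310]
c=cv2.imread("pics/scene0.png")[175:220,300:370]; d=cv2.imread("pics/side0.png")[255:300,240:310]
z=np.zeros((600,800,3),np.uint8)
def put(i,s,x,y):
    i=cv2.resize(i,None,fx=s,fy=s,interpolation=cv2.INTER_CUBIC);z[y:y+i.shape[0],x:x+i.shape[1]]=i
put(a,3,0,0);put(b,4,400,0);put(c,5,0,350);put(d,5,400,350)
cv2.imwrite("pics/crop1.png",z)
```

```text
(no output)
```

View pics/crop1.png

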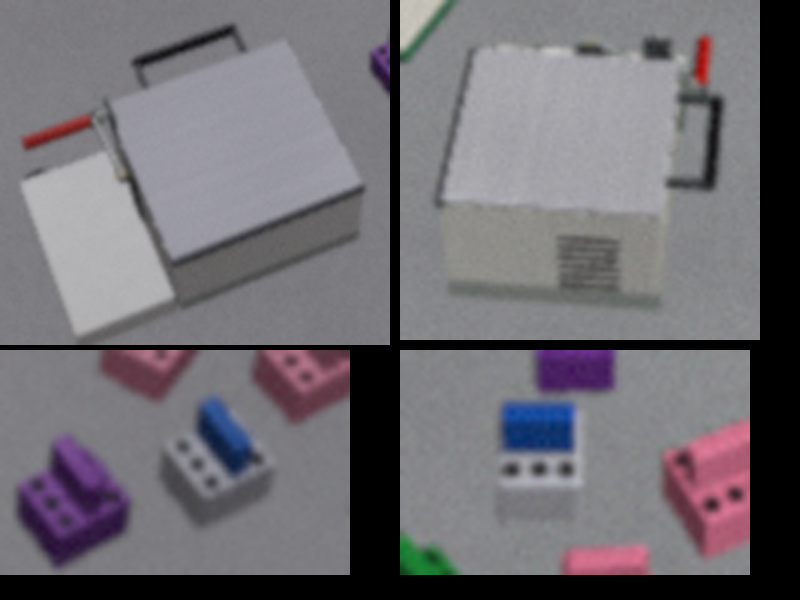

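```bash
cat > h.py <<'E'
import numpy as np,cv2
from scipy.spatial.transform import Rotation as R
from scipy.optimize import least_squares
def cam(n):
    d=dict(np.load(n,allow_pickle=True)); return d
def proj(d,P,pos=None,rot=None):
    if pos is None: pos=d["position"]; q=d["attitude"]; rot=R.from_quat(np.r_[q[1:],q[0]]).as_matrix()
    c=(np.atleast_2d(P)-pos)@rot
    return np.c_[d["cx"]+d["fx"]*c[:,0]/-c[:,2], d["cy"]-d["fy"]*c[:,1]/-c[:,2]]
def w(p,P):
    P=np.atleast_2d(P);c,s=np.cos(p[2]),np.sin(p[2])
    return np.c_[p[0]+c*P[:,0]-s*P[:,1],p[1]+s*P[:,0]+c*P[:,1],P[:,2]]
def wristpose(d,st):
    q=st["ee_rot"];T=np.eye(4);T[:3,:3]=R.from_quat(np.r_[q[1:],q[0]]).as_matrix();T[:3,3]=st["position"]
    M=T@d["mount"];return M[:3,3],M[:3,:3]
E
python3 - <<'E'
from h import *
S=cam("pics/scene0.npz");D=cam("pics/side0.npz")
def run(P,s,d,p0,lab):
    P=np.array(P)
    f=lambda p:np.r_[(proj(S,w(p,P))-s)[~np.isnan(s)],(proj(D,w(p,P))-d)[~np.isnan(d)]]
    r=least_squares(f,p0,loss="soft_l1");print(lab,r.x.round(4),r.fun.round(1) if 0 else f(r.x).round(1));return r.x
n=[np.nan]*2
for zz in(.110,.113,.116):
  L=[[-.09,-.095,zz],[-.09,.095,zz],[.09,.095,zz],[.09,-.095,zz],[-.125,-.05,.11],[-.125,.05,.11]]
  s=np.array([[216.7,219],[275,199.3],[300,247.3],[239.3,270.7],[225,206],[258.5,195]])
  d=np.array([[290,162.5],[287,203],[230.75,201.2],[238,161.8],[300,175],[298.8,196.5]])
  b=run(L,s,d,[.45,-.1,0],"bath")
print("bar",w(b,[-.125,0,.11]),"pin in bath",proj(S,w(b,[[-.11,-.18,.07],[-.11,-.11,.07]])),"obs 188,232.3 210,225.7")
B=[[-.025,-.028,.04],[.025,-.028,.04],[.025,.028,.04],[-.025,.028,.04],[.025,.028,0],[-.025,.028,0],[-.022,.007,.074],[.022,.007,.074]]
s=np.array([[332.8,197],[340.6,204.4],[354,197],n,n,n,n,n])
d=np.array([n,n,[259.4,282.4],[276,282.4],[260,288.6],[275.4,289],n,n])
run(B,s,d,[.4,.15,0.],"block")
E
```

```text
bath [ 0.5811 -0.0365  0.0336] [-1.8 -0.2 -0.2 -2.5  1.  -2.3 -1.8 -0.   0.4 -1.6 -2.  -1.9 -0.8  2.9
 -1.8  1.  -1.1 -0.8 -0.   0.6 -1.5 -0.4 -1.9 -1.6]
bath [ 0.5815 -0.0358  0.0394] [-1.7 -0.5 -0.1 -3.1  1.4 -3.  -1.4 -0.4  0.4 -1.5 -2.  -1.9 -1.1  2.3
 -1.7  0.3 -1.1 -1.2 -0.4  0.2 -1.7 -0.4 -2.  -1.6]
bath [ 0.5816 -0.0349  0.0448] [-1.6 -0.9 -0.1 -3.8  1.8 -3.8 -0.9 -0.8  0.6 -1.4 -1.9 -1.9 -1.3  1.7
 -1.6 -0.2 -1.2 -1.5 -0.7 -0.3 -1.8 -0.4 -1.9 -1.5]
bar [[ 0.45675542 -0.04046119  0.11      ]] pin in bath [[187.41426858 231.37720772]
 [209.89325468 222.84534933]] obs 188,232.3 210,225.7
block [0.5174 0.2828 0.1659] [-0.7 -4.5  0.7 -0.9  1.3 -1.1 -0.6 -1.3 -0.3 -1.9 -0.9  0.4  0.3 -0.6]
```

```bash
python3 -m pendant '[{"dx":0.028,"dy":-0.0246,"dz":-0.0044},{"dx":0.028,"dy":-0.0246,"dz":-0.0044},{"dx":0.028,"dy":-0.0246,"dz":-0.0044},{"dx":0.028,"dy":-0.0246,"dz":-0.0044},{"dx":0.028,"dy":-0.0246,"dz":-0.0044},{"dx":0.028,"dy":-0.0246,"dz":-0.0044},{"dx":0.028,"dy":-0.0246,"dz":-0.0044},{"dx":0.028,"dy":-0.0246,"dz":-0.0044},{"dx":0.028,"dy":-0.0246,"dz":-0.0044},{"dx":0.028,"dy":-0.0246,"dz":-0.0044},{"dx":0.028,"dy":-0.0246,"dz":-0.0044},{"dx":0.028,"dy":-0.0246,"dz":-0.0044}]'
python3 -m pendant '[{"dx":0.028,"dy":-0.0246,"dz":-0.0044},{"dx":0.028,"dy":-0.0246,"dz":-0.0044},{"dx":0.028,"dy":-0.0246,"dz":-0.0044},{"dx":0.028,"dy":-0.0246,"dz":-0.0044},{"rz":-7.03},{"rz":-7.03},{"rz":-7.03},{"rz":-7.03},{"rz":-7.03},{"rz":-7.03},{"rz":-7.03},{"rz":-7.03}]'
python3 -m pendant '[{"rz":-7.03},{"rz":-7.03},{"rz":-7.03,"hand":0.028},{"hand":0.028},{"hand":0.028}]'
python3 - <<'E'
from rig import manip
import cv2,numpy as np
s=manip.get_state();d=manip.get_image("wrist");print(s["position"],s["ee_rot"],s["contact_force"],s["width"],s["qpos"])
cv2.imwrite("pics/wrist1.png",d["frame"][:,:,::-1]);np.savez("pics/wrist1.npz",**d,pose_p=s["position"],pose_q=s["ee_rot"])
E
```

```text
[ 0.14764184 -0.55533653  0.23065088] [-6.74524817e-04  9.91576301e-01  1.29522135e-01 -3.57350545e-06] [ 0.39760472 -0.64076141  0.62147574] 0.0852929814605676 [-1.43201961e+00  2.76448097e-01  1.50581339e+00  4.95465374e-06
  1.36068022e+00 -1.20998462e-01]invalid input
invalid input
invalid input
```

View pics/wrist1.png

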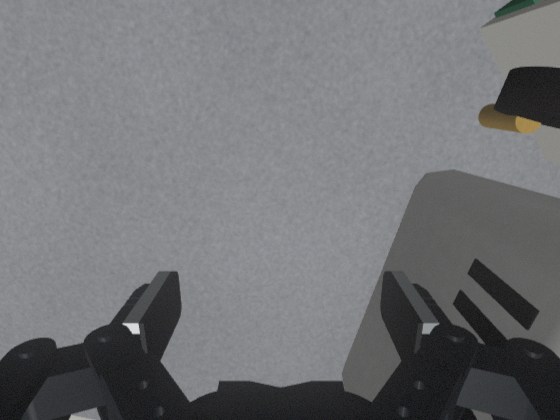

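The picture shows only the open fingers over an empty bench and the toaster on the right: the rows were refused and the arm hasn't moved. Trying rows with all keys.

```bash
python3 -m pendant '[{"dx":0.028,"dy":-0.0246,"dz":-0.0044,"rx":0,"ry":0,"rz":0,"hand":0.085}]'; echo; python3 -m pendant '[{"dx":0.028,"dy":-0.0246,"dz":-0.0044,"rx":0,"ry":0,"rz":0}]'; echo; python3 -m pendant '[{"dx":0.028,"dy":-0.0246,"dz":-0.0044,"hand":0.085}]'
```

```text
clock: 0.28
position: [0.1659, -0.5291, 0.2341]
ee_rot: [0.001, 0.992, 0.128, -0.001]
contact_force: [1.4, -0.3, 0.4]
width: 0.085
gripper_force: 0.0

invalid input
invalid input
```

```bash
python3 -m pendant '[{"dx":0.028,"dy":-0.0246,"dz":-0.0044,"rx":0,"ry":0,"rz":0,"hand":0.05},{"dx":0.028,"dy":-0.0246,"dz":-0.0044,"rx":0,"ry":0,"rz":0,"hand":0.028},{"dx":0.028,"dy":-0.0246,"dz":-0.0044,"rx":0,"ry":0,"rz":0,"hand":0.028},{"dx":0.028,"dy":-0.0246,"dz":-0.0044,"rx":0,"ry":0,"rz":0,"hand":0.028},{"dx":0.028,"dy":-0.0246,"dz":-0.0044,"rx":0,"ry":0,"rz":0,"hand":0.028},{"dx":0.028,"dy":-0.0246,"dz":-0.0044,"rx":0,"ry":0,"rz":0,"hand":0.028},{"dx":0.028,"dy":-0.0246,"dz":-0.0044,"rx":0,"ry":0,"rz":0,"hand":0.028},{"dx":0.028,"dy":-0.0246,"dz":-0.0044,"rx":0,"ry":0,"rz":0,"hand":0.028},{"dx":0.028,"dy":-0.0246,"dz":-0.0044,"rx":0,"ry":0,"rz":0,"hand":0.028},{"dx":0.028,"dy":-0.0246,"dz":-0.0044,"rx":0,"ry":0,"rz":0,"hand":0.028},{"dx":0.028,"dy":-0.0246,"dz":-0.0044,"rx":0,"ry":0,"rz":0,"hand":0.028},{"dx":0.028,"dy":-0.0246,"dz":-0.0044,"rx":0,"ry":0,"rz":0,"hand":0.028}]' &&
python3 -m pendant '[{"dx":0.028,"dy":-0.0246,"dz":-0.0044,"rx":0,"ry":0,"rz":0,"hand":0.028},{"dx":0.028,"dy":-0.0246,"dz":-0.0044,"rx":0,"ry":0,"rz":0,"hand":0.028},{"dx":0.028,"dy":-0.0246,"dz":-0.0044,"rx":0,"ry":0,"rz":0,"hand":0.028},{"dx":0,"dy":0,"dz":0,"rx":0,"ry":0,"rz":-7,"hand":0.028},{"dx":0,"dy":0,"dz":0,"rx":0,"ry":0,"rz":-7,"hand":0.028},{"dx":0,"dy":0,"dz":0,"rx":0,"ry":0,"rz":-7,"hand":0.028},{"dx":0,"dy":0,"dz":0,"rx":0,"ry":0,"rz":-7,"hand":0.028},{"dx":0,"dy":0,"dz":0,"rx":0,"ry":0,"rz":-7,"hand":0.028},{"dx":0,"dy":0,"dz":0,"rx":0,"ry":0,"rz":-7,"hand":0.028},{"dx":0,"dy":0,"dz":0,"rx":0,"ry":0,"rz":-7,"hand":0.028},{"dx":0,"dy":0,"dz":0,"rx":0,"ry":0,"rz":-7,"hand":0.028},{"dx":0,"dy":0,"dz":0,"rx":0,"ry":0,"rz":-7,"hand":0.028}]' &&
python3 -m pendant '[{"dx":0,"dy":0,"dz":0,"rx":0,"ry":0,"rz":-7,"hand":0.028},{"dx":0,"dy":0,"dz":0,"rx":0,"ry":0,"rz":-7,"hand":0.028},{"dx":0,"dy":0,"dz":0,"rx":0,"ry":0,"rz":0,"hand":0.028},{"dx":0,"dy":0,"dz":0,"rx":0,"ry":0,"rz":0,"hand":0.028}]'
python3 - <<'E'
from rig import manip
import cv2,numpy as np
s=manip.get_state();d=manip.get_image("wrist");print(s["position"],s["ee_rot"],s["contact_force"],s["width"],s["qpos"])
cv2.imwrite("pics/wrist2.png",d["frame"][:,:,::-1]);np.savez("pics/wrist2.npz",**d,pp=s["position"],pq=s["ee_rot"])
E
```

```text
clock: 1.28
position: [0.4178, -0.1514, 0.2888]
ee_rot: [0.0, 0.992, 0.13, 0.0]
contact_force: [1.4, -0.4, 0.8]
width: 0.0279
gripper_force: 0.0
clock: 2.28
position: [0.4794, -0.0602, 0.3015]
ee_rot: [-0.0, 0.776, 0.631, -0.0]
contact_force: [-0.5, 0.7, 0.5]
width: 0.0274
gripper_force: 0.0
clock: 2.62
position: [0.4794, -0.0602, 0.3015]
ee_rot: [-0.0, 0.696, 0.718, -0.0]
contact_force: [0.1, -0.6, 0.5]
width: 0.028
gripper_force: 0.0
[ 0.47943653 -0.06023275  0.30153789] [-1.04514404e-04  6.96487762e-01  7.17568650e-01 -1.35664758e-04] [ 0.10449636 -0.60715706  0.53358008] 0.02801493270626423 [-2.68995496e-01  1.02062656e-01  1.55675777e+00 -1.37961556e-04
  1.48308596e+00 -2.98797371e-01]
```

View pics/wrist2.png

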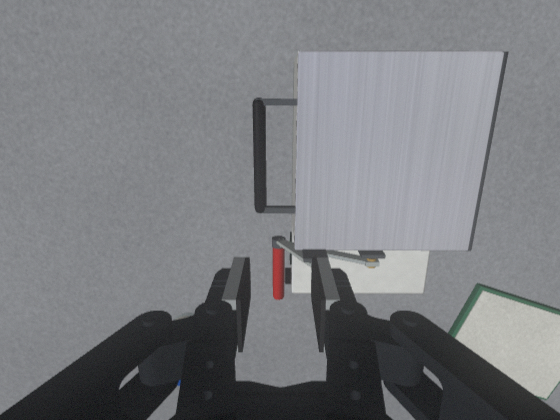

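Wrist view: lid corners (298,52),(501,52),(295,249),(470,249); bar (259,98)-(261,211); pin (278,247)-(278,298).

```bash
cat >> h.py <<'E'
def fitw(n,P,uv,p0):
    d=cam(n);pos,rot=wristpose(d,{"position":d["pp"],"ee_rot":d["pq"]})
    f=lambda p:(proj(d,w(p,P),pos,rot)-uv).ravel()
    r=least_squares(f,p0,loss="soft_l1");return r.x,f(r.x)
E
python3 - <<'E'
from h import *
for z in(.113,.116):
  P=np.array([[-.09,.095,z],[-.09,-.095,z],[.09,.095,z],[.09,-.095,z],[-.125,.05,.113],[-.125,-.05,.113],[-.11,-.11,.07],[-.11,-.18,.07]])
  uv=np.array([[298,52],[295,249],[501,52],[470,249],[259,98],[261,211],[278,247],[278,298.]])
  p,f=fitw("pics/wrist2.npz",P,uv,[.58,-.036,.04]);print(p.round(4),f.round(1)); print(w(p,[[-.125,0,.11],[-.11,-.152,.07]]))
E
```

```text
[ 0.5843 -0.0369  0.0365] [-0.4 -0.   0.9  1.1  2.2 -1.3 -1.4  0.3 -0.1  7.6  0.4 -1.7 -0.8 -0.6
 -0.3  0.4]
[[ 0.45937433 -0.04146531  0.11      ]
 [ 0.47991641 -0.19281597  0.07      ]]
[ 0.5841 -0.0369  0.0367] [-0.5 -0.4  0.8  2.4  4.1 -1.7 -0.1  1.5 -0.3  7.7  0.2 -1.6 -1.  -0.6
 -0.5  0.4]
[[ 0.45914692 -0.04151529  0.11      ]
 [ 0.47971989 -0.19286176  0.07      ]]
```

```bash
python3 -m pendant '[{"dx":0.0193,"dy":-0.0195,"dz":0,"rx":0,"ry":0,"rz":-0.4,"hand":0.028},{"dx":0,"dy":0,"dz":0.035,"rx":0,"ry":0,"rz":0,"hand":0.028},{"dx":0,"dy":0,"dz":0.035,"rx":0,"ry":0,"rz":0,"hand":0.028},{"dx":0,"dy":0,"dz":0.035,"rx":0,"ry":0,"rz":0,"hand":0.028},{"dx":0,"dy":0,"dz":0.035,"rx":0,"ry":0,"rz":0,"hand":0.028},{"dx":0,"dy":0,"dz":0.035,"rx":0,"ry":0,"rz":0,"hand":0.028},{"dx":0,"dy":0,"dz":0.02,"rx":0,"ry":0,"rz":0,"hand":0.028},{"dx":0,"dy":0,"dz":0.015,"rx":0,"ry":0,"rz":0,"hand":0.028},{"dx":0,"dy":0,"dz":0,"rx":0,"ry":0,"rz":0,"hand":0.028}]' &&
python3 -m pendant '[{"dx":0,"dy":0,"dz":0,"rx":0,"ry":0,"rz":0,"hand":0.0},{"dx":0,"dy":0,"dz":0,"rx":0,"ry":0,"rz":0,"hand":0.0},{"dx":0,"dy":0,"dz":0,"rx":0,"ry":0,"rz":0,"hand":0.0},{"dx":0,"dy":0,"dz":0,"rx":0,"ry":0,"rz":0,"hand":0.0},{"dx":0,"dy":0,"dz":0,"rx":0,"ry":0,"rz":0,"hand":0.0}]' 25
```

```text
clock: 3.42
position: [0.4569, -0.041, 0.0887]
ee_rot: [-0.003, 0.694, 0.72, -0.002]
contact_force: [-0.9, 0.9, 1.3]
width: 0.028
gripper_force: 0.0
clock: 3.83
position: [0.4584, -0.0417, 0.092]
ee_rot: [-0.0, 0.693, 0.721, -0.001]
contact_force: [-4.3, -1.6, -1.8]
width: 0.0111
gripper_force: 24.5
```

Run:
```python
import numpy as np
for t in np.r_[np.arange(0,1.2,.08),np.arange(1.2,1.46,.02)]:
    n=t+(.08 if t<1.19 else .02)
    print(round(n,2),round(.215*(np.cos(t)-np.cos(n)),4),round(-.215*(np.sin(n)-np.sin(t)),4))
```

```text
0.08 0.0007 -0.0172
0.16 0.0021 -0.0171
0.24 0.0034 -0.0169
0.32 0.0048 -0.0165
0.4 0.0061 -0.0161
0.48 0.0073 -0.0156
0.56 0.0085 -0.0149
0.64 0.0097 -0.0142
0.72 0.0108 -0.0134
0.8 0.0118 -0.0125
0.88 0.0128 -0.0115
0.96 0.0137 -0.0104
1.04 0.0145 -0.0093
1.12 0.0152 -0.0081
1.2 0.0158 -0.0069
1.22 0.004 -0.0015
1.24 0.0041 -0.0014
1.26 0.0041 -0.0014
1.28 0.0041 -0.0013
1.3 0.0041 -0.0012
1.32 0.0042 -0.0011
1.34 0.0042 -0.001
1.36 0.0042 -0.0009
1.38 0.0042 -0.0009
1.4 0.0042 -0.0008
1.42 0.0042 -0.0007
1.44 0.0043 -0.0006
1.46 0.0043 -0.0005
```

```bash
python3 -m pendant '[{"dx":0,"dy":0.0007,"dz":-0.0172,"rx":0,"ry":0,"rz":0,"hand":0},{"dx":0,"dy":0.0021,"dz":-0.0171,"rx":0,"ry":0,"rz":0,"hand":0},{"dx":0,"dy":0.0034,"dz":-0.0169,"rx":0,"ry":0,"rz":0,"hand":0},{"dx":0,"dy":0.0048,"dz":-0.0165,"rx":0,"ry":0,"rz":0,"hand":0},{"dx":0,"dy":0.0061,"dz":-0.0161,"rx":0,"ry":0,"rz":0,"hand":0},{"dx":0,"dy":0,"dz":0,"rx":0,"ry":0,"rz":0,"hand":0}]' &&
python3 -m pendant '[{"dx":0,"dy":0.0073,"dz":-0.0156,"rx":0,"ry":0,"rz":0,"hand":0},{"dx":0,"dy":0.0085,"dz":-0.0149,"rx":0,"ry":0,"rz":0,"hand":0},{"dx":0,"dy":0.0097,"dz":-0.0142,"rx":0,"ry":0,"rz":0,"hand":0},{"dx":0,"dy":0.0108,"dz":-0.0134,"rx":0,"ry":0,"rz":0,"hand":0},{"dx":0,"dy":0.0118,"dz":-0.0125,"rx":0,"ry":0,"rz":0,"hand":0},{"dx":0,"dy":0,"dz":0,"rx":0,"ry":0,"rz":0,"hand":0}]'
```

```text
clock: 4.33
position: [0.4757, -0.0412, 0.1784]
ee_rot: [0.0, 0.693, 0.721, -0.001]
contact_force: [-7.5, -1.7, -0.5]
width: 0.0106
gripper_force: 24.9
clock: 4.83
position: [0.5236, -0.04, 0.2502]
ee_rot: [0.0, 0.693, 0.721, -0.002]
contact_force: [-12.5, -2.2, 10.2]
width: 0.0109
gripper_force: 25.7
```

```bash
python3 -m pendant '[{"dx":0,"dy":-0.0015,"dz":-0.0015,"rx":0,"ry":0,"rz":0,"hand":0},{"dx":0,"dy":0,"dz":0,"rx":0,"ry":0,"rz":0,"hand":0}]' &&
python3 -m pendant '[{"dx":0,"dy":0.0128,"dz":-0.0115,"rx":0,"ry":0,"rz":0,"hand":0},{"dx":0,"dy":0.0137,"dz":-0.0104,"rx":0,"ry":0,"rz":0,"hand":0},{"dx":0,"dy":0,"dz":0,"rx":0,"ry":0,"rz":0,"hand":0}]'
```

```text
clock: 5.0
position: [0.5225, -0.04, 0.2492]
ee_rot: [0.001, 0.693, 0.721, -0.001]
contact_force: [-5.9, -2.9, 2.2]
width: 0.0107
gripper_force: 25.1
clock: 5.25
position: [0.5512, -0.0392, 0.2735]
ee_rot: [0.003, 0.693, 0.721, 0.0]
contact_force: [-6.6, -2.0, 8.9]
width: 0.0107
gripper_force: 27.0
```

```bash
python3 -m pendant '[{"dx":0,"dy":-0.0011,"dz":-0.0015,"rx":0,"ry":0,"rz":0,"hand":0},{"dx":0,"dy":0.0145,"dz":-0.0093,"rx":0,"ry":0,"rz":0,"hand":0},{"dx":0,"dy":0.0152,"dz":-0.0081,"rx":0,"ry":0,"rz":0,"hand":0},{"dx":0,"dy":0,"dz":0,"rx":0,"ry":0,"rz":0,"hand":0}]' &&
python3 -m pendant '[{"dx":0,"dy":0.008,"dz":-0.0038,"rx":0,"ry":0,"rz":0,"hand":0},{"dx":0,"dy":0.0078,"dz":-0.0032,"rx":0,"ry":0,"rz":0,"hand":0},{"dx":0,"dy":0,"dz":0,"rx":0,"ry":0,"rz":0,"hand":0},{"dx":0,"dy":0,"dz":0,"rx":0,"ry":0,"rz":0,"hand":0}]'
```

```text
clock: 5.58
position: [0.5813, -0.0383, 0.2916]
ee_rot: [0.004, 0.693, 0.721, 0.001]
contact_force: [-2.9, -3.5, 5.7]
width: 0.0114
gripper_force: 27.0
clock: 5.92
position: [0.595, -0.0378, 0.2975]
ee_rot: [0.003, 0.693, 0.721, 0.0]
contact_force: [-2.1, -4.2, 5.0]
width: 0.0107
gripper_force: 27.0
```

```bash
python3 -m pendant '[{"dx":0,"dy":0.002,"dz":-0.0007,"rx":0,"ry":0,"rz":0,"hand":0},{"dx":0,"dy":0.002,"dz":-0.0007,"rx":0,"ry":0,"rz":0,"hand":0},{"dx":0,"dy":0,"dz":0,"rx":0,"ry":0,"rz":0,"hand":0},{"dx":0,"dy":0,"dz":0,"rx":0,"ry":0,"rz":0,"hand":0}]' &&
python3 -m pendant '[{"dx":0,"dy":0.002,"dz":-0.0007,"rx":0,"ry":0,"rz":0,"hand":0},{"dx":0,"dy":0.002,"dz":-0.0006,"rx":0,"ry":0,"rz":0,"hand":0},{"dx":0,"dy":0,"dz":0,"rx":0,"ry":0,"rz":0,"hand":0},{"dx":0,"dy":0,"dz":0,"rx":0,"ry":0,"rz":0,"hand":0}]'
```

```text
clock: 6.25
position: [0.5984, -0.0378, 0.2988]
ee_rot: [0.002, 0.693, 0.721, -0.0]
contact_force: [-2.6, -5.1, 5.0]
width: 0.0104
gripper_force: 27.0
clock: 6.58
position: [0.6026, -0.0376, 0.3002]
ee_rot: [0.003, 0.693, 0.721, -0.0]
contact_force: [-2.0, -4.2, 4.8]
width: 0.0107
gripper_force: 27.1
```

Run:
```python
from rig import manip
import cv2,numpy as np
s=manip.get_state();print(s["position"],s["contact_force"])
o=[]
for n,(y0,y1,x0,x1) in {"scene":(130,280,170,310),"side":(90,240,210,350)}.items():
    d=manip.get_image(n);np.savez(f"pics/{n}3.npz",**d);o.append(cv2.resize(d["frame"][y0:y1,x0:x1,::-1],None,fx=2.85,fy=4,interpolation=2))
cv2.imwrite("pics/crop3.png",np.hstack(o));print(o[0].shape)
```

```text
[ 0.60259676 -0.03760837  0.30015826] [-2.03223377 -4.19057399  4.76538487]
(600, 399, 3)
```

View pics/crop3.png

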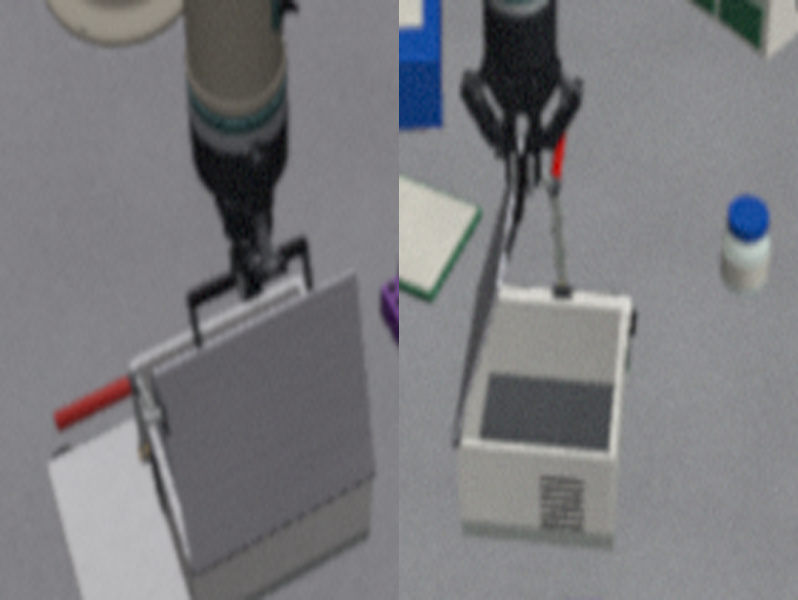

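Lid held upright-ish; stay still folded with the red pin at (560,155) in the crop, front of straight. Keep creeping.

```bash
python3 -m pendant '[{"dx":0,"dy":0.002,"dz":-0.0006,"rx":0,"ry":0,"rz":0,"hand":0},{"dx":0,"dy":0,"dz":0,"rx":0,"ry":0,"rz":0,"hand":0},{"dx":0,"dy":0,"dz":0,"rx":0,"ry":0,"rz":0,"hand":0}]' | grep -E 'pos|contact' &&
python3 -m pendant '[{"dx":0,"dy":0.002,"dz":-0.0006,"rx":0,"ry":0,"rz":0,"hand":0},{"dx":0,"dy":0,"dz":0,"rx":0,"ry":0,"rz":0,"hand":0},{"dx":0,"dy":0,"dz":0,"rx":0,"ry":0,"rz":0,"hand":0}]' | grep -E 'pos|contact'
```

```text
position: [0.6044, -0.0376, 0.3008]
contact_force: [-3.0, -4.3, 4.6]
position: [0.6067, -0.0375, 0.3014]
contact_force: [-2.0, -4.1, 4.9]
```

```bash
python3 -m pendant '[{"dx":0,"dy":0.002,"dz":-0.0006,"rx":0,"ry":0,"rz":0,"hand":0},{"dx":0,"dy":0,"dz":0,"rx":0,"ry":0,"rz":0,"hand":0},{"dx":0,"dy":0,"dz":0,"rx":0,"ry":0,"rz":0,"hand":0}]' | grep -E 'pos|contact'
```

```text
position: [0.6087, -0.0375, 0.302]
contact_force: [-3.5, -4.6, 5.0]
```

```bash
python3 -m pendant '[{"dx":0,"dy":0.002,"dz":-0.0005,"rx":0,"ry":0,"rz":0,"hand":0},{"dx":0,"dy":0,"dz":0,"rx":0,"ry":0,"rz":0,"hand":0},{"dx":0,"dy":0,"dz":0,"rx":0,"ry":0,"rz":0,"hand":0}]' | grep -E 'pos|contact'
```

```text
position: [0.6109, -0.0374, 0.3025]
contact_force: [-2.3, -4.8, 6.1]
```

```bash
python3 -m pendant '[{"dx":0,"dy":0.002,"dz":-0.0004,"rx":0,"ry":0,"rz":0,"hand":0},{"dx":0,"dy":0,"dz":0,"rx":0,"ry":0,"rz":0,"hand":0},{"dx":0,"dy":0,"dz":0,"rx":0,"ry":0,"rz":0,"hand":0}]' | grep -E 'pos|contact'
```

```text
position: [0.6129, -0.0374, 0.3031]
contact_force: [-2.5, -5.0, 5.8]
```

```bash
python3 -m pendant '[{"dx":0,"dy":0.002,"dz":-0.0004,"rx":0,"ry":0,"rz":0,"hand":0},{"dx":0,"dy":0,"dz":0,"rx":0,"ry":0,"rz":0,"hand":0},{"dx":0,"dy":0,"dz":0,"rx":0,"ry":0,"rz":0,"hand":0}]' | grep -E 'pos|contact'
```

```text
position: [0.6148, -0.0373, 0.3037]
contact_force: [-3.2, -4.0, 6.5]
```

Run:
```python
from rig import manip
import cv2,numpy as np
from h import *
s=manip.get_state();print(s["position"],s["contact_force"])
d=manip.get_image("side");np.savez("pics/side4.npz",**d)
f=d["frame"].astype(int)
m=(f[...,0]>150)&(f[...,1]<80)&(f[...,2]<80); m[:, :230]=0;m[:,360:]=0;m[:100]=0;m[200:]=0
y,x=np.nonzero(m);print(x.mean(),y.mean(),y.min(),y.max(),len(x))
d0=cam("pics/side3.npz");f=d0["frame"].astype(int);m=(f[...,0]>150)&(f[...,1]<80)&(f[...,2]<80); m[:, :230]=0;m[:,360:]=0;m[:100]=0;m[200:]=0
y,x=np.nonzero(m);print(x.mean(),y.mean(),y.min(),y.max(),len(x))
b=[.583,-.037,.0366]
for z in(.103,.111,.119): # pin centre when straight at lid angle t; visible pin y -110..-150
  for t in(1.22,1.28,1.34,1.4):
    L=np.array([.09-.16*np.cos(t)+.02*np.sin(t),.11+.16*np.sin(t)+.02*np.cos(t)])
    p=np.array([-.01,z]);v=L-p;D=np.hypot(*v)
    if D<.18:
      a=(108**2+(D*1e3)**2-72**2)/(2*108*D*1e3);a=np.arccos(a);u=v/D
      k=p+.108*np.array([u[0]*np.cos(a)-u[1]*np.sin(a),u[1]*np.cos(a)+u[0]*np.sin(a)])
      print(z,t,D.round(4),k.round(3),proj(d,w(b,[[k[0],-.11,k[1]],[k[0],-.18,k[1]]])).round(1).tolist())
    else: print(z,t,D.round(4),'>taut')
```

```text
[ 0.61482759 -0.03732789  0.3036655 ] [-3.17153634 -4.01758058  6.49062516]
262.3076923076923 128.42307692307693 124 133 26
265.6190476190476 129.57142857142858 125 133 21
0.103 1.22 0.1761 [0.012 0.209] [[259.5, 138.3], [261.7, 126.0]]
0.103 1.28 0.1815 >taut
0.103 1.34 0.1867 >taut
0.103 1.4 0.1919 >taut
0.111 1.22 0.1687 [0.001 0.218] [[262.6, 136.2], [264.7, 123.9]]
0.111 1.28 0.1742 [0.014 0.216] [[258.6, 136.5], [260.8, 124.3]]
0.111 1.34 0.1796 [0.035 0.209] [[252.7, 137.8], [255.1, 125.6]]
0.111 1.4 0.1849 >taut
0.119 1.22 0.1613 [-0.006  0.227] [[264.6, 134.3], [266.6, 122.0]]
0.119 1.28 0.167 [0.006 0.226] [[261.1, 134.4], [263.3, 122.1]]
0.119 1.34 0.1725 [0.018 0.223] [[257.4, 134.8], [259.6, 122.5]]
0.119 1.4 0.178 [0.035 0.217] [[252.7, 135.9], [255.0, 123.7]]
```

```bash
python3 -m pendant '[{"dx":0,"dy":0.0025,"dz":-0.0012,"rx":0,"ry":0,"rz":0,"hand":0},{"dx":0,"dy":0.0025,"dz":-0.0012,"rx":0,"ry":0,"rz":0,"hand":0},{"dx":0,"dy":0,"dz":0,"rx":0,"ry":0,"rz":0,"hand":0},{"dx":0,"dy":0,"dz":0,"rx":0,"ry":0,"rz":0,"hand":0}]' | grep -E 'pos|contact' &&
python3 -m pendant '[{"dx":0,"dy":0.0025,"dz":-0.0006,"rx":0,"ry":0,"rz":0,"hand":0},{"dx":0,"dy":0.0025,"dz":-0.0006,"rx":0,"ry":0,"rz":0,"hand":0},{"dx":0,"dy":0,"dz":0,"rx":0,"ry":0,"rz":0,"hand":0},{"dx":0,"dy":0,"dz":0,"rx":0,"ry":0,"rz":0,"hand":0}]' | grep -E 'pos|contact'
```

```text
position: [0.62, -0.0371, 0.3052]
contact_force: [-1.5, -5.2, 3.2]
position: [0.6251, -0.0369, 0.3063]
contact_force: [-1.1, -5.5, 3.1]
```

```bash
cat > pin.py <<'E'
from rig import manip
from h import *
def pin():
    s=manip.get_state();d=manip.get_image("side")
    f=d["frame"].astype(int)
    m=(f[...,0]>150)&(f[...,1]<80)&(f[...,2]<80); m[:, :220]=0;m[:,360:]=0;m[:100]=0;m[200:]=0
    y,x=np.nonzero(m);print("pin",x.mean().round(1),y.mean().round(1),y.min(),y.max(),len(x),s["position"].round(4),s["contact_force"].round(1))
if __name__=="__main__": pin()
E
python3 pin.py
```

```text
pin 258.8 129.2 124 134 29 [ 0.6251 -0.0369  0.3063] [-1.1 -5.5  3.1]
```

```bash
python3 -m pendant '[{"dx":0,"dy":0.002,"dz":-0.0005,"rx":0,"ry":0,"rz":0,"hand":0},{"dx":0,"dy":0,"dz":0,"rx":0,"ry":0,"rz":0,"hand":0},{"dx":0,"dy":0,"dz":0,"rx":0,"ry":0,"rz":0,"hand":0}]' | grep -E 'pos|contact'; python3 pin.py
```

```text
position: [0.6269, -0.0369, 0.3067]
contact_force: [-1.4, -5.6, 3.2]
pin 258.3 128.9 124 134 27 [ 0.6269 -0.0369  0.3067] [-1.4 -5.6  3.2]
```

```bash
python3 -m pendant '[{"dx":0,"dy":0.002,"dz":-0.0004,"rx":0,"ry":0,"rz":0,"hand":0},{"dx":0,"dy":0,"dz":0,"rx":0,"ry":0,"rz":0,"hand":0},{"dx":0,"dy":0,"dz":0,"rx":0,"ry":0,"rz":0,"hand":0}]' | grep -E 'pos|contact'; python3 pin.py
```

```text
position: [0.6292, -0.0368, 0.307]
contact_force: [-1.0, -5.2, 2.2]
pin 257.3 129.2 124 134 27 [ 0.6292 -0.0368  0.307 ] [-1.  -5.2  2.2]
```

```bash
python3 -m pendant '[{"dx":0,"dy":0.002,"dz":-0.0004,"rx":0,"ry":0,"rz":0,"hand":0},{"dx":0,"dy":0,"dz":0,"rx":0,"ry":0,"rz":0,"hand":0},{"dx":0,"dy":0,"dz":0,"rx":0,"ry":0,"rz":0,"hand":0}]' | grep -E 'pos|contact'; python3 pin.py
```

```text
position: [0.6312, -0.0368, 0.3075]
contact_force: [-0.5, -5.6, 2.2]
pin 256.5 129.3 124 134 28 [ 0.6312 -0.0368  0.3075] [-0.5 -5.6  2.2]
```

```bash
python3 -m pendant '[{"dx":0,"dy":0.002,"dz":-0.0003,"rx":0,"ry":0,"rz":0,"hand":0},{"dx":0,"dy":0,"dz":0,"rx":0,"ry":0,"rz":0,"hand":0},{"dx":0,"dy":0,"dz":0,"rx":0,"ry":0,"rz":0,"hand":0}]' | grep -E 'pos|contact'; python3 pin.py
```

```text
position: [0.6335, -0.0367, 0.3078]
contact_force: [0.4, -5.7, 2.9]
pin 255.1 129.7 124 135 32 [ 0.6335 -0.0367  0.3078] [ 0.4 -5.7  2.9]
```

```bash
python3 -m pendant '[{"dx":0,"dy":0.0015,"dz":-0.0003,"rx":0,"ry":0,"rz":0,"hand":0},{"dx":0,"dy":0,"dz":0,"rx":0,"ry":0,"rz":0,"hand":0},{"dx":0,"dy":0,"dz":0,"rx":0,"ry":0,"rz":0,"hand":0}]' | grep -E 'pos|contact'; python3 pin.py
```

```text
position: [0.6342, -0.0367, 0.3079]
contact_force: [-2.9, -5.9, 3.0]
pin 250.8 131.7 126 136 26 [ 0.6342 -0.0367  0.3079] [-2.9 -5.9  3. ]
```

```bash
python3 -m pendant '[{"dx":0,"dy":0.0015,"dz":-0.0003,"rx":0,"ry":0,"rz":0,"hand":0},{"dx":0,"dy":0,"dz":0,"rx":0,"ry":0,"rz":0,"hand":0},{"dx":0,"dy":0,"dz":0,"rx":0,"ry":0,"rz":0,"hand":0}]' | grep -E 'pos|contact'; python3 pin.py
```

```text
position: [0.6348, -0.0367, 0.308]
contact_force: [-3.3, -4.6, 2.5]
pin 251.1 131.4 126 136 28 [ 0.6348 -0.0367  0.308 ] [-3.3 -4.6  2.5]
```

```bash
python3 -m pendant '[{"dx":0,"dy":-0.001,"dz":0.0002,"rx":0,"ry":0,"rz":0,"hand":0},{"dx":0,"dy":-0.001,"dz":0.0002,"rx":0,"ry":0,"rz":0,"hand":0},{"dx":0,"dy":-0.001,"dz":0.0002,"rx":0,"ry":0,"rz":0,"hand":0},{"dx":0,"dy":0,"dz":0,"rx":0,"ry":0,"rz":0,"hand":0}]' | grep -E 'pos|contact'; python3 pin.py
```

```text
position: [0.6321, -0.0367, 0.3075]
contact_force: [-2.2, -5.4, 2.5]
pin 250.4 132.2 126 137 21 [ 0.6321 -0.0367  0.3075] [-2.2 -5.4  2.5]
```

```bash
python3 -m pendant '[{"dx":0,"dy":-0.001,"dz":0.0002,"rx":0,"ry":0,"rz":0,"hand":0},{"dx":0,"dy":-0.001,"dz":0.0002,"rx":0,"ry":0,"rz":0,"hand":0},{"dx":0,"dy":0,"dz":0,"rx":0,"ry":0,"rz":0,"hand":0}]' | grep -E 'pos|contact'; python3 pin.py
```

```text
position: [0.6304, -0.0368, 0.3072]
contact_force: [-2.2, -5.4, 2.5]
pin 249.5 135.0 128 137 8 [ 0.6304 -0.0368  0.3072] [-2.2 -5.4  2.5]
```

```bash
python3 -m pendant '[{"dx":0,"dy":-0.001,"dz":0.0002,"rx":0,"ry":0,"rz":0,"hand":0},{"dx":0,"dy":-0.001,"dz":0.0002,"rx":0,"ry":0,"rz":0,"hand":0},{"dx":0,"dy":0,"dz":0,"rx":0,"ry":0,"rz":0,"hand":0}]' | grep -E 'pos|contact'; python3 pin.py
```

```text
position: [0.6295, -0.0368, 0.307]
contact_force: [0.2, -5.5, 1.8]
pin 249.1 136.1 135 137 8 [ 0.6295 -0.0368  0.307 ] [ 0.2 -5.5  1.8]
```

```bash
python3 -m pendant '[{"dx":0,"dy":-0.001,"dz":0.0002,"rx":0,"ry":0,"rz":0,"hand":0},{"dx":0,"dy":-0.001,"dz":0.0002,"rx":0,"ry":0,"rz":0,"hand":0},{"dx":0,"dy":0,"dz":0,"rx":0,"ry":0,"rz":0,"hand":0}]' | grep -E 'pos|contact'
python3 - <<'E'
from rig import manip
import cv2,numpy as np
s=manip.get_state();print(s["position"],s["contact_force"])
o=[]
for n,(y0,y1,x0,x1) in {"scene":(130,280,170,310),"side":(90,240,210,350)}.items():
    d=manip.get_image(n);np.savez(f"pics/{n}5.npz",**d);o.append(cv2.resize(d["frame"][y0:y1,x0:x1,::-1],None,fx=2.85,fy=4,interpolation=2))
cv2.imwrite("pics/crop5.png",np.hstack(o))
E
```

```text
position: [0.6292, -0.0368, 0.3069]
contact_force: [3.7, -4.4, 2.0]
[ 0.62922418 -0.0368132   0.30687333] [ 3.67167391 -4.37796617  2.00191194]
```

View pics/crop5.png

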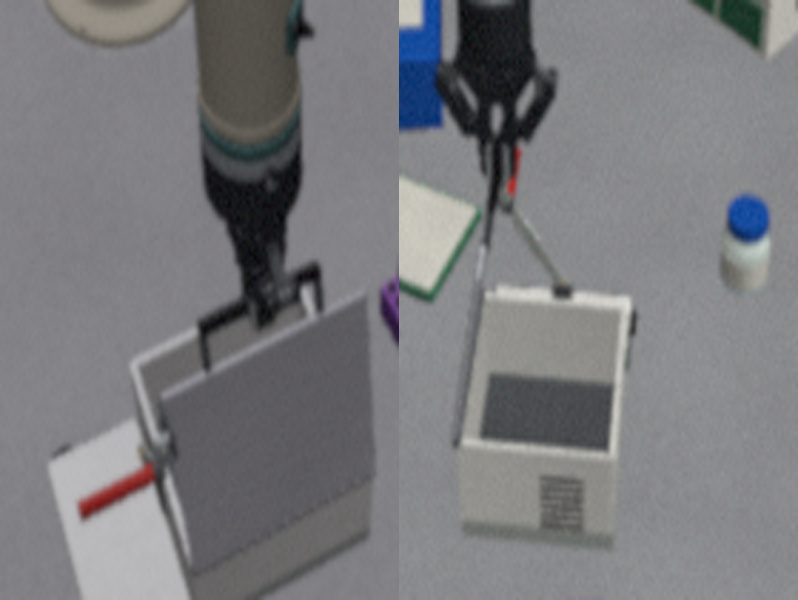

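Knee is past straight on its stop (pin at (505,185) side, over the housing in scene); lid pushing back shows it locked. Release and go to the block.

```bash
python3 -m pendant '[{"dx":0,"dy":0.001,"dz":0,"rx":0,"ry":0,"rz":0,"hand":0.03},{"dx":0,"dy":0,"dz":0,"rx":0,"ry":0,"rz":0,"hand":0.03},{"dx":0,"dy":0,"dz":0,"rx":0,"ry":0,"rz":0,"hand":0.03},{"dx":0,"dy":0,"dz":-0.02,"rx":0,"ry":0,"rz":0,"hand":0.03},{"dx":0,"dy":0,"dz":-0.035,"rx":0,"ry":0,"rz":0,"hand":0.03},{"dx":0,"dy":0,"dz":-0.035,"rx":0,"ry":0,"rz":0,"hand":0.03},{"dx":0,"dy":0,"dz":0,"rx":0,"ry":0,"rz":0,"hand":0.03}]' && python3 pin.py
python3 -m pendant '[{"dx":0.0324,"dy":-0.01,"dz":0,"rx":0,"ry":0,"rz":0,"hand":0.04},{"dx":0.0324,"dy":-0.01,"dz":0,"rx":0,"ry":0,"rz":0,"hand":0.04},{"dx":0.0324,"dy":-0.01,"dz":0,"rx":0,"ry":0,"rz":0,"hand":0.04},{"dx":0.0324,"dy":-0.01,"dz":0,"rx":0,"ry":0,"rz":0,"hand":0.04},{"dx":0.0324,"dy":-0.01,"dz":0,"rx":0,"ry":0,"rz":0,"hand":0.04},{"dx":0.0324,"dy":-0.01,"dz":0,"rx":0,"ry":0,"rz":0,"hand":0.04},{"dx":0.0324,"dy":-0.01,"dz":0,"rx":0,"ry":0,"rz":0,"hand":0.04},{"dx":0.0324,"dy":-0.01,"dz":0,"rx":0,"ry":0,"rz":0,"hand":0.04},{"dx":0.0324,"dy":-0.01,"dz":0,"rx":0,"ry":0,"rz":0,"hand":0.04},{"dx":0.0324,"dy":-0.01,"dz":0,"rx":0,"ry":0,"rz":0,"hand":0.04}]' &&
python3 -m pendant '[{"dx":0,"dy":0,"dz":0.0125,"rx":0,"ry":0,"rz":6.9,"hand":0.04},{"dx":0,"dy":0,"dz":0.0125,"rx":0,"ry":0,"rz":6.9,"hand":0.04},{"dx":0,"dy":0,"dz":0.0125,"rx":0,"ry":0,"rz":6.9,"hand":0.04},{"dx":0,"dy":0,"dz":0.0125,"rx":0,"ry":0,"rz":6.9,"hand":0.04},{"dx":0,"dy":0,"dz":0.0125,"rx":0,"ry":0,"rz":6.9,"hand":0.04},{"dx":0,"dy":0,"dz":0.0125,"rx":0,"ry":0,"rz":6.9,"hand":0.04},{"dx":0,"dy":0,"dz":0.0125,"rx":0,"ry":0,"rz":6.9,"hand":0.04},{"dx":0,"dy":0,"dz":0.0125,"rx":0,"ry":0,"rz":6.9,"hand":0.04},{"dx":0,"dy":0,"dz":0.0125,"rx":0,"ry":0,"rz":6.9,"hand":0.04},{"dx":0,"dy":0,"dz":0.0125,"rx":0,"ry":0,"rz":6.9,"hand":0.04},{"dx":0,"dy":0,"dz":0.0125,"rx":0,"ry":0,"rz":6.9,"hand":0.04},{"dx":0,"dy":0,"dz":0.0125,"rx":0,"ry":0,"rz":6.9,"hand":0.04}]'
python3 -m pendant '[{"dx":0,"dy":0,"dz":0,"rx":0,"ry":0,"rz":0,"hand":0.04},{"dx":0,"dy":0,"dz":0,"rx":0,"ry":0,"rz":0,"hand":0.04}]' >/dev/null
python3 - <<'E'
from rig import manip
import cv2,numpy as np
s=manip.get_state();d=manip.get_image("wrist");print(s["clock"],s["position"],s["ee_rot"],s["contact_force"],s["qpos"])
cv2.imwrite("pics/wrist6.png",d["frame"][:,:,::-1]);np.savez("pics/wrist6.npz",**d,pp=s["position"],pq=s["ee_rot"])
E
```

```text
clock: 12.67
position: [0.6291, -0.0346, 0.4028]
ee_rot: [0.005, 0.693, 0.721, 0.004]
contact_force: [-0.6, 0.3, 1.4]
width: 0.0303
gripper_force: 0.0
pin 249.7 132.0 127 137 27 [ 0.6291 -0.0346  0.4028] [-0.6  0.3  1.4]
clock: 13.55
position: [0.5126, 0.2866, 0.3939]
ee_rot: [-0.001, 0.693, 0.721, -0.001]
contact_force: [-0.0, 0.0, 0.8]
width: 0.0401
gripper_force: 0.0
clock: 14.55
position: [0.513, 0.285, 0.2432]
ee_rot: [-0.0, 0.997, 0.08, -0.001]
contact_force: [-0.4, 0.3, 0.7]
width: 0.0408
gripper_force: 0.0
14.7167 [0.51303015 0.28478761 0.24376274] [ 2.67750522e-04  9.96437347e-01  8.43222229e-02 -1.51839227e-03] [-0.66583639 -0.8104848   0.20847812] [3.87957706e-01 2.88880430e-01 1.45531286e+00 4.02485032e-04
 1.40045740e+00 1.78984006e+00]
```

View pics/wrist6.png

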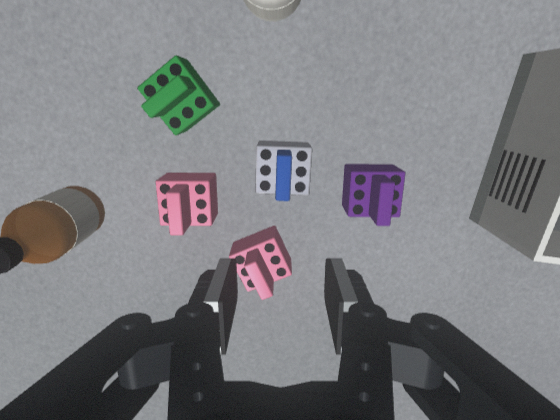

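Block with blue grip at about (284,168), top corners (257,142),(311,143),(310,195),(256,194), nearly aligned with the tool.

Run:
```python
from h import *
P=np.array([[.025,.028,.04],[.025,-.028,.04],[-.025,-.028,.04],[-.025,.028,.04],[-.022,.007,.074],[-.022,-.007,.074],[.022,.007,.074],[.022,-.007,.074]])
uv=np.array([[257.5,141.5],[311.5,143],[310,195],[256,194],[276,200],[291,200],[277.5,151],[292,151]])
p,f=fitw("pics/wrist6.npz",P,uv,[.517,.283,.166]);print(p.round(4),f.round(1))
psi=2*np.arctan2(.0843,.9964)
t=np.array([.51303,.28479]);d=p[:2]-t;x=np.array([np.cos(psi),np.sin(psi)]);y=np.array([np.sin(psi),-np.cos(psi)])
print(psi,"turn rz deg",-np.degrees(p[2]-psi),"dx",d@x,"dy",d@y,"dz",.24376-.0413)
```

```text
[0.5206 0.2826 0.1461] [-1.3  1.4  1.2  1.3  0.2 -2.1  0.  -2.4 -0.  -1.3 -0.1 -0.9 -0.5  0.9
  0.5  1.3]
0.16880714871866065 turn rz deg 1.3003741114472467 dx 0.007114199083830959 dy 0.0034682676364065526 dz 0.20246
```

```bash
python3 -m pendant '[{"dx":0.0071,"dy":0.0035,"dz":0.03,"rx":0,"ry":0,"rz":1.3,"hand":0.036},{"dx":0,"dy":0,"dz":0.035,"rx":0,"ry":0,"rz":0,"hand":0.036},{"dx":0,"dy":0,"dz":0.035,"rx":0,"ry":0,"rz":0,"hand":0.036},{"dx":0,"dy":0,"dz":0.035,"rx":0,"ry":0,"rz":0,"hand":0.036},{"dx":0,"dy":0,"dz":0.03,"rx":0,"ry":0,"rz":0,"hand":0.036},{"dx":0,"dy":0,"dz":0.02,"rx":0,"ry":0,"rz":0,"hand":0.036},{"dx":0,"dy":0,"dz":0.013,"rx":0,"ry":0,"rz":0,"hand":0.036},{"dx":0,"dy":0,"dz":0,"rx":0,"ry":0,"rz":0,"hand":0.036},{"dx":0,"dy":0,"dz":0,"rx":0,"ry":0,"rz":0,"hand":0.036}]' &&
python3 -m pendant '[{"dx":0,"dy":0,"dz":0,"rx":0,"ry":0,"rz":0,"hand":0},{"dx":0,"dy":0,"dz":0,"rx":0,"ry":0,"rz":0,"hand":0},{"dx":0,"dy":0,"dz":0,"rx":0,"ry":0,"rz":0,"hand":0},{"dx":0,"dy":0,"dz":0,"rx":0,"ry":0,"rz":0,"hand":0},{"dx":0,"dy":0,"dz":0,"rx":0,"ry":0,"rz":0,"hand":0},{"dx":0,"dy":0,"dz":0,"rx":0,"ry":0,"rz":0,"hand":0}]' 40
```

```text
clock: 15.52
position: [0.522, 0.2827, 0.0474]
ee_rot: [-0.0, 0.997, 0.072, 0.0]
contact_force: [0.7, -1.0, 0.8]
width: 0.0363
gripper_force: 0.0
clock: 16.02
position: [0.5231, 0.2833, 0.0489]
ee_rot: [-0.001, 0.997, 0.071, 0.002]
contact_force: [-0.4, 1.5, 7.0]
width: 0.0131
gripper_force: 44.6
```

```bash
python3 -m pendant '[{"dx":0,"dy":0,"dz":-0.015,"rx":0,"ry":0,"rz":0,"hand":0},{"dx":0,"dy":0,"dz":-0.03,"rx":0,"ry":0,"rz":0,"hand":0},{"dx":0,"dy":0,"dz":-0.035,"rx":0,"ry":0,"rz":0,"hand":0},{"dx":0,"dy":0,"dz":-0.035,"rx":0,"ry":0,"rz":0,"hand":0},{"dx":0,"dy":0,"dz":-0.035,"rx":0,"ry":0,"rz":0,"hand":0},{"dx":0,"dy":0,"dz":-0.035,"rx":0,"ry":0,"rz":0,"hand":0},{"dx":0,"dy":0,"dz":-0.015,"rx":0,"ry":0,"rz":0,"hand":0},{"dx":0,"dy":0,"dz":0,"rx":0,"ry":0,"rz":0,"hand":0}]' &&
python3 -m pendant '[{"dx":0,"dy":0,"dz":0,"rx":0,"ry":0,"rz":-7,"hand":0},{"dx":0,"dy":0,"dz":0,"rx":0,"ry":0,"rz":-7,"hand":0},{"dx":0,"dy":0,"dz":0,"rx":0,"ry":0,"rz":-7,"hand":0},{"dx":0,"dy":0,"dz":0,"rx":0,"ry":0,"rz":-7,"hand":0},{"dx":0,"dy":0,"dz":0,"rx":0,"ry":0,"rz":-7,"hand":0},{"dx":0,"dy":0,"dz":0,"rx":0,"ry":0,"rz":-7,"hand":0},{"dx":0,"dy":0,"dz":0,"rx":0,"ry":0,"rz":-7,"hand":0},{"dx":0,"dy":0,"dz":0,"rx":0,"ry":0,"rz":-7,"hand":0},{"dx":0,"dy":0,"dz":0,"rx":0,"ry":0,"rz":-7,"hand":0},{"dx":0,"dy":0,"dz":0,"rx":0,"ry":0,"rz":-7,"hand":0},{"dx":0,"dy":0,"dz":0,"rx":0,"ry":0,"rz":-7,"hand":0},{"dx":0,"dy":0,"dz":0,"rx":0,"ry":0,"rz":-7,"hand":0}]' &&
python3 -m pendant '[{"dx":-0.0322,"dy":0.0007,"dz":0,"rx":0,"ry":0,"rz":0,"hand":0},{"dx":-0.0322,"dy":0.0007,"dz":0,"rx":0,"ry":0,"rz":0,"hand":0},{"dx":-0.0322,"dy":0.0007,"dz":0,"rx":0,"ry":0,"rz":0,"hand":0},{"dx":-0.0322,"dy":0.0007,"dz":0,"rx":0,"ry":0,"rz":0,"hand":0},{"dx":-0.0322,"dy":0.0007,"dz":0,"rx":0,"ry":0,"rz":0,"hand":0},{"dx":-0.0322,"dy":0.0007,"dz":0,"rx":0,"ry":0,"rz":0,"hand":0},{"dx":-0.0322,"dy":0.0007,"dz":0,"rx":0,"ry":0,"rz":0,"hand":0},{"dx":-0.0322,"dy":0.0007,"dz":0,"rx":0,"ry":0,"rz":0,"hand":0},{"dx":-0.0322,"dy":0.0007,"dz":0,"rx":0,"ry":0,"rz":0,"hand":0},{"dx":-0.0322,"dy":0.0007,"dz":0,"rx":0,"ry":0,"rz":0,"hand":0},{"dx":0,"dy":0,"dz":0,"rx":0,"ry":0,"rz":0,"hand":0},{"dx":0,"dy":0,"dz":0,"rx":0,"ry":0,"rz":0,"hand":0}]'
```

```text
clock: 16.68
position: [0.5233, 0.2831, 0.2514]
ee_rot: [-0.001, 0.997, 0.071, 0.004]
contact_force: [0.2, 0.3, -3.9]
width: 0.0134
gripper_force: 43.2
clock: 17.68
position: [0.5201, 0.2818, 0.244]
ee_rot: [-0.001, 0.691, 0.723, -0.003]
contact_force: [1.0, 0.0, -4.2]
width: 0.0131
gripper_force: 43.2
clock: 18.68
position: [0.5394, -0.0404, 0.2445]
ee_rot: [-0.002, 0.695, 0.719, -0.001]
contact_force: [-0.5, 0.3, -3.0]
width: 0.013
gripper_force: 43.0
```

```bash
python3 -m pendant '[{"dx":0,"dy":0.002,"dz":0.03,"rx":0,"ry":0,"rz":0,"hand":0},{"dx":0,"dy":0,"dz":0.035,"rx":0,"ry":0,"rz":0,"hand":0},{"dx":0,"dy":0,"dz":0.035,"rx":0,"ry":0,"rz":0,"hand":0},{"dx":0,"dy":0,"dz":0.035,"rx":0,"ry":0,"rz":0,"hand":0},{"dx":0,"dy":0,"dz":0.02,"rx":0,"ry":0,"rz":0,"hand":0},{"dx":0,"dy":0,"dz":0.01,"rx":0,"ry":0,"rz":0,"hand":0},{"dx":0,"dy":0,"dz":0,"rx":0,"ry":0,"rz":0,"hand":0},{"dx":0,"dy":0,"dz":0,"rx":0,"ry":0,"rz":0,"hand":0}]' | grep -E 'pos|cont|width' && python3 -m pendant '[{"dx":0,"dy":0,"dz":0.002,"rx":0,"ry":0,"rz":0,"hand":0},{"dx":0,"dy":0,"dz":0.002,"rx":0,"ry":0,"rz":0,"hand":0},{"dx":0,"dy":0,"dz":0,"rx":0,"ry":0,"rz":0,"hand":0},{"dx":0,"dy":0,"dz":0,"rx":0,"ry":0,"rz":0,"hand":0}]' | grep -E 'pos|cont|width'
```

```text
position: [0.5429, -0.0382, 0.082]
contact_force: [0.4, -0.5, -3.6]
width: 0.0135
position: [0.5434, -0.039, 0.0791]
contact_force: [0.1, -0.1, -3.5]
width: 0.0131
```

```bash
python3 -m pendant '[{"dx":0,"dy":0,"dz":0.002,"rx":0,"ry":0,"rz":0,"hand":0},{"dx":0,"dy":0,"dz":0.001,"rx":0,"ry":0,"rz":0,"hand":0},{"dx":0,"dy":0,"dz":0,"rx":0,"ry":0,"rz":0,"hand":0},{"dx":0,"dy":0,"dz":0,"rx":0,"ry":0,"rz":0,"hand":0}]' | grep -E 'pos|cont|width'
```

```text
position: [0.5428, -0.0389, 0.0751]
contact_force: [0.1, 0.5, -2.9]
width: 0.0129
```

```bash
python3 -m pendant '[{"dx":0,"dy":0,"dz":0.0015,"rx":0,"ry":0,"rz":0,"hand":0},{"dx":0,"dy":0,"dz":0,"rx":0,"ry":0,"rz":0,"hand":0},{"dx":0,"dy":0,"dz":0,"rx":0,"ry":0,"rz":0,"hand":0}]' | grep -E 'pos|cont|width'
```

```text
position: [0.5428, -0.0389, 0.0735]
contact_force: [-0.3, -0.4, -4.4]
width: 0.0135
```

```bash
python3 -m pendant '[{"dx":0,"dy":0,"dz":0.0015,"rx":0,"ry":0,"rz":0,"hand":0},{"dx":0,"dy":0,"dz":0.001,"rx":0,"ry":0,"rz":0,"hand":0},{"dx":0,"dy":0,"dz":0,"rx":0,"ry":0,"rz":0,"hand":0},{"dx":0,"dy":0,"dz":0,"rx":0,"ry":0,"rz":0,"hand":0}]' | grep -E 'pos|cont|width'
```

```text
position: [0.5428, -0.0389, 0.0711]
contact_force: [0.4, -0.8, -4.1]
width: 0.0132
```

```bash
python3 -m pendant '[{"dx":0,"dy":0,"dz":0.0015,"rx":0,"ry":0,"rz":0,"hand":0},{"dx":0,"dy":0,"dz":0,"rx":0,"ry":0,"rz":0,"hand":0},{"dx":0,"dy":0,"dz":0,"rx":0,"ry":0,"rz":0,"hand":0}]' | grep -E 'pos|cont|width'
```

```text
position: [0.5429, -0.0389, 0.0696]
contact_force: [0.1, 0.0, -3.8]
width: 0.0128
```

```bash
python3 -m pendant '[{"dx":0,"dy":0,"dz":0.001,"rx":0,"ry":0,"rz":0,"hand":0},{"dx":0,"dy":0,"dz":0,"rx":0,"ry":0,"rz":0,"hand":0},{"dx":0,"dy":0,"dz":0,"rx":0,"ry":0,"rz":0,"hand":0}]' | grep -E 'pos|cont|width'
```

```text
position: [0.5431, -0.0389, 0.069]
contact_force: [0.0, -0.8, -0.8]
width: 0.0129
```

```bash
python3 -m pendant '[{"dx":0,"dy":0,"dz":0.001,"rx":0,"ry":0,"rz":0,"hand":0},{"dx":0,"dy":0,"dz":0,"rx":0,"ry":0,"rz":0,"hand":0},{"dx":0,"dy":0,"dz":0,"rx":0,"ry":0,"rz":0,"hand":0}]' | grep -E 'pos|cont|width'
```

```text
position: [0.5431, -0.0389, 0.0689]
contact_force: [-2.3, 0.7, 6.1]
width: 0.0131
```

```bash
python3 -m pendant '[{"dx":0,"dy":0,"dz":-0.0008,"rx":0,"ry":0,"rz":0,"hand":0.034},{"dx":0,"dy":0,"dz":0,"rx":0,"ry":0,"rz":0,"hand":0.034},{"dx":0,"dy":0,"dz":0,"rx":0,"ry":0,"rz":0,"hand":0.034},{"dx":0,"dy":0,"dz":-0.01,"rx":0,"ry":0,"rz":0,"hand":0.034},{"dx":0,"dy":0,"dz":-0.03,"rx":0,"ry":0,"rz":0,"hand":0.034},{"dx":0,"dy":0,"dz":-0.035,"rx":0,"ry":0,"rz":0,"hand":0.034},{"dx":0,"dy":0,"dz":-0.035,"rx":0,"ry":0,"rz":0,"hand":0.034},{"dx":0,"dy":0,"dz":-0.035,"rx":0,"ry":0,"rz":0,"hand":0.034},{"dx":0,"dy":0,"dz":-0.035,"rx":0,"ry":0,"rz":0,"hand":0.034},{"dx":0,"dy":0,"dz":-0.035,"rx":0,"ry":0,"rz":0,"hand":0.034},{"dx":0,"dy":0,"dz":-0.035,"rx":0,"ry":0,"rz":0,"hand":0.034},{"dx":0,"dy":0,"dz":0,"rx":0,"ry":0,"rz":0,"hand":0.034}]' | grep -E 'clock|pos|cont|width' &&
python3 -m pendant '[{"dx":-0.033,"dy":0,"dz":0,"rx":0,"ry":0,"rz":0,"hand":0.034},{"dx":-0.033,"dy":0,"dz":0,"rx":0,"ry":0,"rz":0,"hand":0.034},{"dx":-0.033,"dy":0,"dz":0,"rx":0,"ry":0,"rz":0,"hand":0.034},{"dx":-0.033,"dy":0,"dz":0,"rx":0,"ry":0,"rz":0,"hand":0.034},{"dx":-0.025,"dy":0,"dz":0,"rx":0,"ry":0,"rz":0,"hand":0.034},{"dx":0,"dy":0,"dz":0,"rx":0,"ry":0,"rz":0,"hand":0.034},{"dx":0,"dy":0,"dz":0,"rx":0,"ry":0,"rz":0,"hand":0.034}]' | grep -E 'clock|pos|cont|ee'
python3 - <<'E'
from rig import manip
from h import *
s=manip.get_state();W=manip.get_image("wrist");np.savez("pics/wrist7.npz",**W,pp=s["position"],pq=s["ee_rot"])
S=manip.get_image("scene");D=manip.get_image("side")
np.savez("pics/scene7.npz",**S);np.savez("pics/side7.npz",**D)
for n,d in(("S",S),("D",D),("W",W)):
    f=d["frame"].astype(int);m=(f[...,0]>110)&(f[...,1]<.45*f[...,0])&(f[...,2]<.45*f[...,0])
    k,l,st,c=cv2.connectedComponentsWithStats(m.astype(np.uint8))
    print(n,[(c[i].round(1).tolist(),st[i].tolist()) for i in range(1,k) if st[i][4]>15])
o=[cv2.resize(S["frame"][130:280,170:310,::-1],None,fx=2.14,fy=3,interpolation=2),cv2.resize(W["frame"][:,:,::-1],(500,450))]
cv2.imwrite("pics/crop7.png",np.hstack(o))
E
```

```text
clock: 22.35
position: [0.5461, -0.0395, 0.3271]
contact_force: [1.0, 0.3, 0.5]
width: 0.0343
clock: 22.93
position: [0.5487, -0.197, 0.3184]
ee_rot: [-0.0, 0.694, 0.72, 0.0]
contact_force: [-0.4, 1.0, -0.8]
S [([211.1, 252.4], [199, 247, 25, 12, 70])]
D [([249.5, 131.8], [248, 127, 4, 11, 31])]
W [([403.6, 182.9], [391, 141, 27, 88, 1302])]
```

View pics/crop7.png

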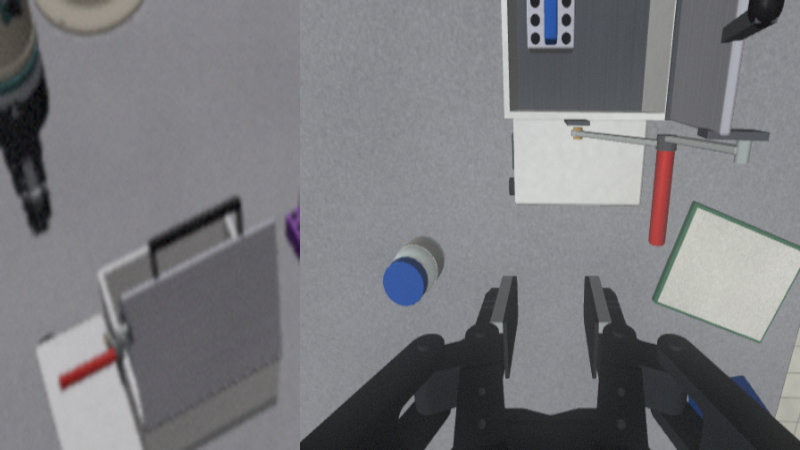

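Block stands upright at the well's front (550,20); lid open by itself; pin in the wrist view runs from (665,150) to (657,243) of the crop.

Run:
```python
from h import *
b=[.583,-.037,.0366]
obs=[]
for n in("wrist7","scene7","side7"):
    d=cam(f"pics/{n}.npz");f=d["frame"].astype(int);m=(f[...,0]>110)&(f[...,1]<.45*f[...,0])&(f[...,2]<.45*f[...,0])
    k,l,st,c=cv2.connectedComponentsWithStats(m.astype(np.uint8));i=1+np.argmax(st[1:,4]);y,x=np.nonzero(l==i)
    pr=wristpose(d,{"position":d["pp"],"ee_rot":d["pq"]}) if n[0]=="w" else (None,None)
    obs.append((n,d,pr,np.array([x.mean(),y.mean()])))
    if n[0]=="w":
        t=y<150;u=y>215;print("top",x[t].mean(),y.min(),"bot",x[u].mean(),y.max())
        q=np.array([[x[t].mean(),145.5],[x[u].mean(),221.5]])
def res(k):
    r=[]
    for n,d,pr,c in obs:
        P=w(b,[[k[0],-.145,k[1]]]);e=proj(d,P,*pr)[0]-c
        if n=="side7": r+=[e[0]/1.5]      # partly hidden
        elif n=="scene7": r+=list(e)
        else: r+=list(e/1.5)
    return np.array(r)
r=least_squares(res,[.05,.2]);print(r.x.round(4),res(r.x).round(2))
# model: pivot height h, taut -> locked
for h in np.arange(.103,.1201,.004):
    p=np.array([-.01,h])
    def D(t):
        return np.array([.09-.16*np.cos(t)+.02*np.sin(t),.11+.16*np.sin(t)+.02*np.cos(t)])-p
    t=least_squares(lambda t:np.hypot(*D(t[0]))-.18,1.3).x[0]
    dl=np.sqrt(108**2+72**2+2*108*72*np.cos(.35))/1e3
    tl=least_squares(lambda t:np.hypot(*D(t[0]))-dl,1.3).x[0]
    v=D(tl);a=-np.arccos((.108**2+dl**2-.072**2)/(2*.108*dl));u=v/dl
    print(h.round(4),"taut",t.round(3),"lock",tl.round(3),"pin",(p+.108*np.array([u[0]*np.cos(a)-u[1]*np.sin(a),u[1]*np.cos(a)+u[0]*np.sin(a)])).round(4),res(p+.108*np.array([u[0]*np.cos(a)-u[1]*np.sin(a),u[1]*np.cos(a)+u[0]*np.sin(a)])).round(1))
print(manip.get_state() if 0 else "")
```

```text
top 408.64285714285717 141 bot 398.1941176470588 228
[0.055  0.1997] [-0.21  0.21  0.2  -0.11 -0.97]
0.103 taut 1.263 lock 1.234 pin [0.0438 0.1967] [-10.7  -0.4  -1.1  -3.2   1.2]
0.107 taut 1.304 lock 1.275 pin [0.0474 0.1985] [-7.1 -0.  -0.7 -2.3  0.5]
0.111 taut 1.345 lock 1.315 pin [0.051  0.2001] [-3.5  0.3 -0.3 -1.5 -0.2]
0.115 taut 1.384 lock 1.354 pin [0.0546 0.2016] [-0.   0.6  0.  -0.6 -0.9]
0.119 taut 1.422 lock 1.393 pin [0.058  0.2029] [ 3.3  0.9  0.4  0.3 -1.6]
```

```bash
python3 -m pendant '[{"dx":0,"dy":0.02,"dz":0,"rx":0,"ry":6,"rz":0,"hand":0.034},{"dx":0,"dy":0.025,"dz":0,"rx":0,"ry":6,"rz":0,"hand":0.034},{"dx":0,"dy":0.025,"dz":0,"rx":0,"ry":0,"rz":0,"hand":0.034},{"dx":0,"dy":0.025,"dz":0,"rx":0,"ry":0,"rz":0,"hand":0.034},{"dx":-0.004,"dy":0,"dz":0.025,"rx":0,"ry":0,"rz":0,"hand":0.034},{"dx":-0.005,"dy":0,"dz":0.03,"rx":0,"ry":0,"rz":0,"hand":0.034},{"dx":0,"dy":0,"dz":0,"rx":0,"ry":0,"rz":0,"hand":0.034},{"dx":0,"dy":0,"dz":0,"rx":0,"ry":0,"rz":0,"hand":0.034}]'
python3 - <<'E'
from rig import manip
from h import *
s=manip.get_state();q=s["ee_rot"];M=R.from_quat(np.r_[q[1:],q[0]]).as_matrix()
tgt=w([.583,-.037,.0366],[.055,-.158,.2007])[0];g=s["position"]+M@[0,0,manip.grasp_offset]
print(s["clock"],M.round(3),"need tool",(M.T@(tgt-g)).round(4),s["qpos"].round(2))
E
```

```text
clock: 23.75
position: [0.643, -0.1877, 0.2616]
ee_rot: [-0.077, 0.689, 0.717, 0.072]
contact_force: [0.3, 0.3, -0.2]
width: 0.0342
gripper_force: 0.0
23.75 [[-0.038  0.999 -0.012]
 [ 0.977  0.04   0.21 ]
 [ 0.21  -0.004 -0.978]] need tool [-0.0179  0.0008  0.0771] [-0.49  0.46  1.17  0.18  1.63 -0.53]
```

```bash
python3 -m pendant '[{"dx":-0.007,"dy":0.0008,"dz":0.03,"rx":0,"ry":0,"rz":0,"hand":0.034},{"dx":-0.006,"dy":0,"dz":0.025,"rx":0,"ry":0,"rz":0,"hand":0.034},{"dx":-0.005,"dy":0,"dz":0.02,"rx":0,"ry":0,"rz":0,"hand":0.034},{"dx":0,"dy":0,"dz":0.002,"rx":0,"ry":0,"rz":0,"hand":0.034},{"dx":0,"dy":0,"dz":0,"rx":0,"ry":0,"rz":0,"hand":0.034}]' &&
python3 -m pendant '[{"dx":0,"dy":0,"dz":0,"rx":0,"ry":0,"rz":0,"hand":0.02},{"dx":0,"dy":0,"dz":0,"rx":0,"ry":0,"rz":0,"hand":0.005},{"dx":0,"dy":0,"dz":0,"rx":0,"ry":0,"rz":0,"hand":0.0},{"dx":0,"dy":0,"dz":0,"rx":0,"ry":0,"rz":0,"hand":0.0},{"dx":0,"dy":0,"dz":0,"rx":0,"ry":0,"rz":0,"hand":0.0}]' 30; python3 pin.py
```

```text
clock: 24.17
position: [0.6449, -0.1907, 0.185]
ee_rot: [-0.075, 0.69, 0.717, 0.073]
contact_force: [-0.1, -0.0, 0.1]
width: 0.0344
gripper_force: 0.0
clock: 24.58
position: [0.6442, -0.1914, 0.1864]
ee_rot: [-0.075, 0.69, 0.717, 0.072]
contact_force: [-5.0, -0.3, 6.0]
width: 0.0127
gripper_force: 29.5
pin 249.3 133.0 127 137 22 [ 0.6442 -0.1914  0.1864] [-5.  -0.3  6. ]
```

```bash
cat > arc.py <<'E'
import numpy as np,sys
from scipy.optimize import brentq
h=.115;p=np.array([-.01,h])
L=lambda t:np.array([.09-.16*np.cos(t)+.02*np.sin(t),.11+.16*np.sin(t)+.02*np.cos(t)])
k=lambda f:p+.108*np.array([np.cos(f),np.sin(f)])
g=lambda t,f:np.hypot(*(L(t)-k(f)))-.072
c,s=np.cos(np.radians(12)),np.sin(np.radians(12))
def rows(f0,f1,n):
    F=np.linspace(f0,f1,n+1)
    for a,b in zip(F,F[1:]):
        d=k(b)-k(a);ts=np.linspace(-.02,1.6,800);gv=[g(t,b) for t in ts]
        r=[round(brentq(g,ts[i],ts[i+1],args=(b,)),3) for i in range(799) if gv[i]*gv[i+1]<0]
        print(f"phi {b:.3f} k {k(b).round(4)} dx {s*d[1]:.4f} dy {d[0]:.4f} dz {-c*d[1]:.4f} lid {r}")
if __name__=="__main__": rows(*map(float,sys.argv[1:3]),int(sys.argv[3]))
E
python3 arc.py 0.93 3.57 33
```

```text
phi 1.010 k [0.0474 0.2065] dx 0.0010 dy -0.0071 dz -0.0048 lid [0.68, 1.382]
phi 1.090 k [0.0399 0.2108] dx 0.0009 dy -0.0075 dz -0.0042 lid [0.589, 1.381]
phi 1.170 k [0.0321 0.2144] dx 0.0008 dy -0.0078 dz -0.0036 lid [0.515, 1.366]
phi 1.250 k [0.0241 0.2175] dx 0.0006 dy -0.0081 dz -0.0030 lid [0.452, 1.341]
phi 1.330 k [0.0158 0.2199] dx 0.0005 dy -0.0083 dz -0.0023 lid [0.397, 1.308]
phi 1.410 k [0.0073 0.2216] dx 0.0004 dy -0.0085 dz -0.0017 lid [0.347, 1.27]
phi 1.490 k [-0.0013  0.2226] dx 0.0002 dy -0.0086 dz -0.0010 lid [0.303, 1.228]
phi 1.570 k [-0.0099  0.223 ] dx 0.0001 dy -0.0086 dz -0.0003 lid [0.262, 1.183]
phi 1.650 k [-0.0185  0.2227] dx -0.0001 dy -0.0086 dz 0.0003 lid [0.223, 1.136]
phi 1.730 k [-0.0271  0.2216] dx -0.0002 dy -0.0086 dz 0.0010 lid [0.188, 1.087]
phi 1.810 k [-0.0356  0.2199] dx -0.0004 dy -0.0085 dz 0.0017 lid [0.154, 1.036]
phi 1.890 k [-0.0439  0.2175] dx -0.0005 dy -0.0083 dz 0.0023 lid [0.121, 0.984]
phi 1.970 k [-0.052   0.2145] dx -0.0006 dy -0.0081 dz 0.0030 lid [0.089, 0.931]
phi 2.050 k [-0.0598  0.2108] dx -0.0008 dy -0.0078 dz 0.0036
[... 734 characters left out ...]
0.0017 dy -0.0028 dz 0.0080 lid [0.359]
phi 2.930 k [-0.1156  0.1377] dx -0.0017 dy -0.0022 dz 0.0082 lid [0.313]
phi 3.010 k [-0.1171  0.1292] dx -0.0018 dy -0.0015 dz 0.0083 lid [0.268]
phi 3.090 k [-0.1179  0.1206] dx -0.0018 dy -0.0008 dz 0.0084 lid [0.226]
phi 3.170 k [-0.118   0.1119] dx -0.0018 dy -0.0001 dz 0.0084 lid [0.185]
phi 3.250 k [-0.1174  0.1033] dx -0.0018 dy 0.0006 dz 0.0084 lid [0.146]
phi 3.330 k [-0.1161  0.0948] dx -0.0018 dy 0.0013 dz 0.0084 lid [0.109]
phi 3.410 k [-0.1141  0.0864] dx -0.0017 dy 0.0020 dz 0.0082 lid [0.074]
phi 3.490 k [-0.1115  0.0781] dx -0.0017 dy 0.0026 dz 0.0081 lid [0.039]
phi 3.570 k [-0.1082  0.0701] dx -0.0017 dy 0.0033 dz 0.0078 lid [0.007]
```

```bash
python3 -m pendant '[{"dx":0.001,"dy":-0.0071,"dz":-0.0048,"rx":0,"ry":0,"rz":0,"hand":0},{"dx":0,"dy":0,"dz":0,"rx":0,"ry":0,"rz":0,"hand":0}]' | grep -E 'pos|cont|width' && python3 -m pendant '[{"dx":0.0009,"dy":-0.0075,"dz":-0.0042,"rx":0,"ry":0,"rz":0,"hand":0},{"dx":0,"dy":0,"dz":0,"rx":0,"ry":0,"rz":0,"hand":0}]' | grep -E 'pos|cont|width'; python3 pin.py
```

```text
position: [0.6386, -0.1919, 0.1904]
contact_force: [1.7, -0.8, -0.9]
width: 0.0129
position: [0.632, -0.1922, 0.195]
contact_force: [4.4, -0.4, 1.4]
width: 0.0126
pin 252.4 131.5 126 135 19 [ 0.632  -0.1922  0.195 ] [ 4.4 -0.4  1.4]
```

```bash
python3 -m pendant '[{"dx":0.0008,"dy":-0.0078,"dz":-0.0036,"rx":0,"ry":0,"rz":0,"hand":0},{"dx":0.0006,"dy":-0.0081,"dz":-0.003,"rx":0,"ry":0,"rz":0,"hand":0},{"dx":0,"dy":0,"dz":0,"rx":0,"ry":0,"rz":0,"hand":0}]' | grep -E 'pos|cont|width' && python3 -m pendant '[{"dx":0.0005,"dy":-0.0083,"dz":-0.0023,"rx":0,"ry":0,"rz":0,"hand":0},{"dx":0.0004,"dy":-0.0085,"dz":-0.0017,"rx":0,"ry":0,"rz":0,"hand":0},{"dx":0,"dy":0,"dz":0,"rx":0,"ry":0,"rz":0,"hand":0}]' | grep -E 'pos|cont|width'; python3 pin.py
```

```text
position: [0.6165, -0.1926, 0.2025]
contact_force: [5.1, -0.3, 6.0]
width: 0.013
position: [0.5988, -0.1932, 0.2065]
contact_force: [3.5, 0.1, 6.9]
width: 0.0126
pin 262.2 128.6 123 133 25 [ 0.5988 -0.1932  0.2065] [3.5 0.1 6.9]
```

```bash
python3 -m pendant '[{"dx":0.0003,"dy":-0.0086,"dz":-0.0017,"rx":0,"ry":0,"rz":0,"hand":0},{"dx":0.0001,"dy":-0.0086,"dz":-0.0003,"rx":0,"ry":0,"rz":0,"hand":0},{"dx":-0.0001,"dy":-0.0086,"dz":0.0003,"rx":0,"ry":0,"rz":0,"hand":0},{"dx":0,"dy":0,"dz":0,"rx":0,"ry":0,"rz":0,"hand":0}]' | grep -E 'pos|cont|width' && python3 -m pendant '[{"dx":-0.0002,"dy":-0.0086,"dz":0.001,"rx":0,"ry":0,"rz":0,"hand":0},{"dx":-0.0004,"dy":-0.0085,"dz":0.0017,"rx":0,"ry":0,"rz":0,"hand":0},{"dx":-0.0005,"dy":-0.0083,"dz":0.0023,"rx":0,"ry":0,"rz":0,"hand":0},{"dx":0,"dy":0,"dz":0,"rx":0,"ry":0,"rz":0,"hand":0}]' | grep -E 'clock|pos|cont|width'; python3 pin.py
```

```text
position: [0.5709, -0.1942, 0.2069]
contact_force: [0.7, -1.7, 5.4]
width: 0.0129
clock: 26.23
position: [0.5437, -0.195, 0.2002]
contact_force: [-4.0, -1.5, 4.4]
width: 0.0127
pin 278.3 130.5 125 135 24 [ 0.5437 -0.195   0.2002] [-4.  -1.5  4.4]
```

```bash
python3 -m pendant '[{"dx":-0.0006,"dy":-0.0083,"dz":0.0028,"rx":0,"ry":0,"rz":0,"hand":0},{"dx":-0.0008,"dy":-0.0078,"dz":0.0034,"rx":0,"ry":0,"rz":0,"hand":0},{"dx":-0.0009,"dy":-0.0075,"dz":0.0042,"rx":0,"ry":0,"rz":0,"hand":0},{"dx":0,"dy":0,"dz":0,"rx":0,"ry":0,"rz":0,"hand":0}]' | grep -E 'pos|cont|width' && python3 -m pendant '[{"dx":-0.001,"dy":-0.0071,"dz":0.0048,"rx":0,"ry":0,"rz":0,"hand":0},{"dx":-0.0011,"dy":-0.0067,"dz":0.0053,"rx":0,"ry":0,"rz":0,"hand":0},{"dx":-0.0012,"dy":-0.0063,"dz":0.0058,"rx":0,"ry":0,"rz":0,"hand":0},{"dx":0,"dy":0,"dz":0,"rx":0,"ry":0,"rz":0,"hand":0}]' | grep -E 'clock|pos|cont|width'; python3 pin.py
```

```text
position: [0.52, -0.1955, 0.188]
contact_force: [-1.8, -0.6, -0.3]
width: 0.013
clock: 26.95
position: [0.5, -0.1962, 0.1715]
contact_force: [-0.2, -0.3, -2.6]
width: 0.0128
pin 291.0 137.0 132 142 24 [ 0.5    -0.1962  0.1715] [-0.2 -0.3 -2.6]
```

```bash
python3 -m pendant '[{"dx":-0.0013,"dy":-0.0058,"dz":0.0063,"rx":0,"ry":0,"rz":0,"hand":0},{"dx":-0.0014,"dy":-0.0052,"dz":0.0067,"rx":0,"ry":0,"rz":0,"hand":0},{"dx":-0.0015,"dy":-0.0047,"dz":0.0071,"rx":0,"ry":0,"rz":0,"hand":0},{"dx":0,"dy":0,"dz":0,"rx":0,"ry":0,"rz":0,"hand":0}]' | grep -E 'pos|cont|width' && python3 -m pendant '[{"dx":-0.0016,"dy":-0.0041,"dz":0.0074,"rx":0,"ry":0,"rz":0,"hand":0},{"dx":-0.0016,"dy":-0.0035,"dz":0.0077,"rx":0,"ry":0,"rz":0,"hand":0},{"dx":-0.0017,"dy":-0.0028,"dz":0.008,"rx":0,"ry":0,"rz":0,"hand":0},{"dx":0,"dy":0,"dz":0,"rx":0,"ry":0,"rz":0,"hand":0}]' | grep -E 'clock|pos|cont|width'; python3 pin.py
```

```text
position: [0.4851, -0.1968, 0.1512]
contact_force: [-1.5, 0.1, -3.0]
width: 0.013
clock: 27.67
position: [0.475, -0.1972, 0.1274]
contact_force: [-1.7, -1.7, -1.7]
width: 0.0127
pin 297.7 147.5 142 152 19 [ 0.475  -0.1972  0.1274] [-1.7 -1.7 -1.7]
```

```bash
python3 -m pendant '[{"dx":-0.0017,"dy":-0.0022,"dz":0.0082,"rx":0,"ry":0,"rz":0,"hand":0},{"dx":-0.0018,"dy":-0.0015,"dz":0.0083,"rx":0,"ry":0,"rz":0,"hand":0},{"dx":-0.0018,"dy":-0.0008,"dz":0.0084,"rx":0,"ry":0,"rz":0,"hand":0},{"dx":0,"dy":0,"dz":0,"rx":0,"ry":0,"rz":0,"hand":0}]' | grep -E 'pos|cont|width' && python3 -m pendant '[{"dx":-0.0018,"dy":-0.0001,"dz":0.0084,"rx":0,"ry":0,"rz":0,"hand":0},{"dx":-0.0018,"dy":0.0006,"dz":0.0084,"rx":0,"ry":0,"rz":0,"hand":0},{"dx":-0.0018,"dy":0.0013,"dz":0.0084,"rx":0,"ry":0,"rz":0,"hand":0},{"dx":0,"dy":0,"dz":0,"rx":0,"ry":0,"rz":0,"hand":0}]' | grep -E 'clock|pos|cont|width'; python3 pin.py
```

```text
position: [0.4703, -0.1974, 0.102]
contact_force: [-4.5, -1.8, -1.1]
width: 0.0127
clock: 28.38
position: [0.4709, -0.1975, 0.0762]
contact_force: [-7.9, -2.6, -1.2]
width: 0.0126
pin 298.6 158.1 152 163 21 [ 0.4709 -0.1975  0.0762] [-7.9 -2.6 -1.2]
```

```bash
python3 -m pendant '[{"dx":-0.0009,"dy":-0.0002,"dz":0.0041,"rx":0,"ry":0,"rz":0,"hand":0},{"dx":-0.0008,"dy":0.0005,"dz":0.0041,"rx":0,"ry":0,"rz":0,"hand":0},{"dx":-0.0008,"dy":0.0012,"dz":0.004,"rx":0,"ry":0,"rz":0,"hand":0},{"dx":0,"dy":0,"dz":0,"rx":0,"ry":0,"rz":0,"hand":0}]' | grep -E 'pos|cont|width' && python3 -m pendant '[{"dx":-0.0008,"dy":0.0012,"dz":0.004,"rx":0,"ry":0,"rz":0,"hand":0},{"dx":-0.0004,"dy":0.0007,"dz":0.002,"rx":0,"ry":0,"rz":0,"hand":0},{"dx":0,"dy":0,"dz":0,"rx":0,"ry":0,"rz":0,"hand":0}]' | grep -E 'clock|pos|cont|width'; python3 pin.py
```

```text
position: [0.4731, -0.1975, 0.0644]
contact_force: [-6.7, -1.4, -2.0]
width: 0.0133
clock: 29.02
position: [0.4747, -0.1975, 0.0584]
contact_force: [-8.0, -2.0, -2.1]
width: 0.0129
pin 297.4 161.5 156 166 22 [ 0.4747 -0.1975  0.0584] [-8.  -2.  -2.1]
```

```bash
python3 -m pendant '[{"dx":-0.0004,"dy":0.0002,"dz":0.002,"rx":0,"ry":0,"rz":0,"hand":0},{"dx":-0.0004,"dy":0.0004,"dz":0.002,"rx":0,"ry":0,"rz":0,"hand":0},{"dx":0,"dy":0,"dz":0,"rx":0,"ry":0,"rz":0,"hand":0},{"dx":0,"dy":0,"dz":0,"rx":0,"ry":0,"rz":0,"hand":0}]' | grep -E 'pos|cont|width'
```

```text
position: [0.4758, -0.1975, 0.0547]
contact_force: [-7.6, -1.0, -2.1]
width: 0.0129
```

```bash
python3 -m pendant '[{"dx":-0.0004,"dy":0.0006,"dz":0.0018,"rx":0,"ry":0,"rz":0,"hand":0},{"dx":0,"dy":0,"dz":0,"rx":0,"ry":0,"rz":0,"hand":0},{"dx":0,"dy":0,"dz":0,"rx":0,"ry":0,"rz":0,"hand":0}]' | grep -E 'pos|cont|width'; python3 pin.py
```

```text
position: [0.4764, -0.1975, 0.0527]
contact_force: [-6.3, -2.0, -1.8]
width: 0.0127
pin 296.7 162.9 157 167 16 [ 0.4764 -0.1975  0.0527] [-6.3 -2.  -1.8]
```

```bash
python3 -m pendant '[{"dx":-0.0004,"dy":0.0006,"dz":0.0018,"rx":0,"ry":0,"rz":0,"hand":0},{"dx":0,"dy":0,"dz":0,"rx":0,"ry":0,"rz":0,"hand":0},{"dx":0,"dy":0,"dz":0,"rx":0,"ry":0,"rz":0,"hand":0}]' | grep -E 'pos|cont|width'
python3 - <<'E'
from h import *
d=cam("pics/side0.npz");f=d["frame"].astype(int);m=(f[...,0]>150)&(f[...,1]<80)&(f[...,2]<80); m[:, :220]=0;m[:,360:]=0;m[:100]=0;m[200:]=0
y,x=np.nonzero(m);print("shut ref",x.mean(),y.mean(),y.min(),y.max())
E
```

```text
position: [0.4771, -0.1974, 0.051]
contact_force: [-7.2, -2.0, -2.3]
width: 0.0128
shut ref 295.4761904761905 164.66666666666666 159 169
```

```bash
python3 -m pendant '[{"dx":-0.0004,"dy":0.0006,"dz":0.0018,"rx":0,"ry":0,"rz":0,"hand":0},{"dx":0,"dy":0,"dz":0,"rx":0,"ry":0,"rz":0,"hand":0},{"dx":0,"dy":0,"dz":0,"rx":0,"ry":0,"rz":0,"hand":0}]' | grep -E 'pos|cont|width'; python3 pin.py
```

```text
position: [0.4777, -0.1974, 0.0493]
contact_force: [-6.8, -1.6, -1.1]
width: 0.0124
pin 296.4 163.8 158 168 22 [ 0.4777 -0.1974  0.0493] [-6.8 -1.6 -1.1]
```

```bash
python3 -m pendant '[{"dx":-0.0004,"dy":0.0007,"dz":0.0018,"rx":0,"ry":0,"rz":0,"hand":0},{"dx":0,"dy":0,"dz":0,"rx":0,"ry":0,"rz":0,"hand":0},{"dx":0,"dy":0,"dz":0,"rx":0,"ry":0,"rz":0,"hand":0}]' | grep -E 'pos|cont|width'
```

```text
position: [0.4784, -0.1974, 0.0473]
contact_force: [-6.6, -1.6, -2.9]
width: 0.0129
```

```bash
python3 -m pendant '[{"dx":-0.0004,"dy":0.0007,"dz":0.0018,"rx":0,"ry":0,"rz":0,"hand":0},{"dx":0,"dy":0,"dz":0,"rx":0,"ry":0,"rz":0,"hand":0},{"dx":0,"dy":0,"dz":0,"rx":0,"ry":0,"rz":0,"hand":0}]' | grep -E 'clock|pos|cont|width'; python3 pin.py
```

```text
clock: 30.75
position: [0.4792, -0.1974, 0.0456]
contact_force: [-7.0, -1.8, -2.0]
width: 0.0131
pin 295.8 165.0 159 169 18 [ 0.4792 -0.1974  0.0456] [-7.  -1.8 -2. ]
```

```bash
python3 -m pendant '[{"dx":-0.0003,"dy":0.0006,"dz":0.0015,"rx":0,"ry":0,"rz":0,"hand":0},{"dx":0,"dy":0,"dz":0,"rx":0,"ry":0,"rz":0,"hand":0},{"dx":0,"dy":0,"dz":0,"rx":0,"ry":0,"rz":0,"hand":0}]' | grep -E 'clock|pos|cont|width'; python3 pin.py
```

```text
clock: 31.05
position: [0.4798, -0.1974, 0.0439]
contact_force: [-5.7, -1.6, -3.1]
width: 0.0126
pin 295.6 164.8 159 169 18 [ 0.4798 -0.1974  0.0439] [-5.7 -1.6 -3.1]
```

```bash
python3 -m pendant '[{"dx":-0.0003,"dy":0.0006,"dz":0.0015,"rx":0,"ry":0,"rz":0,"hand":0},{"dx":0,"dy":0,"dz":0,"rx":0,"ry":0,"rz":0,"hand":0},{"dx":0,"dy":0,"dz":0,"rx":0,"ry":0,"rz":0,"hand":0}]' | grep -E 'clock|pos|cont|width'; python3 pin.py
```

```text
clock: 31.35
position: [0.4805, -0.1973, 0.0424]
contact_force: [-6.8, -1.4, -2.4]
width: 0.0127
pin 295.6 165.1 159 170 21 [ 0.4805 -0.1973  0.0424] [-6.8 -1.4 -2.4]
```

```bash
cat > cmp.py <<'E'
from rig import manip
from h import *
for n,boxes in {"side":[(278,170,308,206),(270,190,295,212)],"scene":[(218,190,268,214),(265,192,305,255)]}.items():
    d=manip.get_image(n);a=cam(f"pics/{n}0.npz")["frame"];b=d["frame"];np.savez(f"pics/{n}_now.npz",**d)
    for x0,y0,x1,y1 in boxes:
        t=cv2.resize(a[y0:y1,x0:x1],None,fx=8,fy=8,interpolation=2);s=cv2.resize(b[y0-8:y1+8,x0-8:x1+8],None,fx=8,fy=8,interpolation=2)
        r=cv2.matchTemplate(s,t,cv2.TM_CCOEFF_NORMED);_,v,_,l=cv2.minMaxLoc(r);print(n,(x0,y0),"shift px",l[0]/8-8,l[1]/8-8,round(v,3))
E
python3 cmp.py
```

```text
side (278, 170) shift px 0.0 -0.25 0.994
side (270, 190) shift px 0.0 -0.125 0.988
scene (218, 190) shift px -0.125 -0.125 0.997
scene (265, 192) shift px 0.0 0.0 0.996
```

```bash
python3 -m pendant '[{"dx":-0.0003,"dy":0.0004,"dz":0.0015,"rx":0,"ry":0,"rz":0,"hand":0},{"dx":0,"dy":0,"dz":0,"rx":0,"ry":0,"rz":0,"hand":0},{"dx":0,"dy":0,"dz":0,"rx":0,"ry":0,"rz":0,"hand":0}]' | grep -E 'clock|pos|cont|width'; python3 cmp.py
```

```text
clock: 31.75
position: [0.4811, -0.1972, 0.041]
contact_force: [-6.4, -1.2, -1.3]
width: 0.0129
side (278, 170) shift px 0.0 0.0 0.996
side (270, 190) shift px 0.0 0.0 0.994
scene (218, 190) shift px 0.0 0.0 0.998
scene (265, 192) shift px 0.0 0.0 0.997
```

```bash
python3 -m pendant '[{"dx":-0.0003,"dy":0.0004,"dz":0.0015,"rx":0,"ry":0,"rz":0,"hand":0},{"dx":0,"dy":0,"dz":0,"rx":0,"ry":0,"rz":0,"hand":0},{"dx":0,"dy":0,"dz":0,"rx":0,"ry":0,"rz":0,"hand":0}]' | grep -E 'clock|pos|cont|width'; python3 pin.py
```

```text
clock: 32.1
position: [0.4813, -0.1968, 0.04]
contact_force: [-7.1, -1.1, 1.5]
width: 0.0129
pin 295.4 164.7 159 170 23 [ 0.4813 -0.1968  0.04  ] [-7.1 -1.1  1.5]
```

```bash
python3 -m pendant '[{"dx":0,"dy":0,"dz":0,"rx":0,"ry":0,"rz":0,"hand":0.026},{"dx":0,"dy":0,"dz":0,"rx":0,"ry":0,"rz":0,"hand":0.026},{"dx":0,"dy":0,"dz":0,"rx":0,"ry":0,"rz":0,"hand":0.026},{"dx":0.002,"dy":0,"dz":-0.01,"rx":0,"ry":0,"rz":0,"hand":0.026},{"dx":0.004,"dy":0,"dz":-0.02,"rx":0,"ry":0,"rz":0,"hand":0.026},{"dx":0.007,"dy":0,"dz":-0.035,"rx":0,"ry":0,"rz":0,"hand":0.026},{"dx":0.007,"dy":0,"dz":-0.035,"rx":0,"ry":0,"rz":0,"hand":0.026},{"dx":0.007,"dy":0,"dz":-0.035,"rx":0,"ry":0,"rz":0,"hand":0.026},{"dx":0.007,"dy":0,"dz":-0.035,"rx":0,"ry":0,"rz":0,"hand":0.026},{"dx":0,"dy":0,"dz":0,"rx":0,"ry":0,"rz":0,"hand":0.026},{"dx":0,"dy":0,"dz":0,"rx":0,"ry":0,"rz":0,"hand":0.026}]'; python3 cmp.py; python3 pin.py
python3 - <<'E'
from h import *
import cv2
a=cam("pics/scene_now.npz")["frame"][150:300,170:400,::-1];b=cam("pics/side_now.npz")["frame"][120:350,200:350,::-1]
cv2.imwrite("pics/crop9.png",np.hstack([cv2.resize(a,(460,480)),cv2.resize(b,(313,480))]))
E
```

```text
clock: 33.07
position: [0.4846, -0.2001, 0.2166]
ee_rot: [-0.072, 0.69, 0.717, 0.073]
contact_force: [-0.4, 0.3, -0.7]
width: 0.0259
gripper_force: 0.0
side (278, 170) shift px 0.0 0.0 0.997
side (270, 190) shift px 0.0 0.0 0.993
scene (218, 190) shift px 0.0 0.0 0.998
scene (265, 192) shift px 0.0 0.0 0.997
pin 295.4 165.2 159 170 24 [ 0.4826 -0.1989  0.2133] [ 1.1  1.  -1.4]
```

View pics/crop9.png

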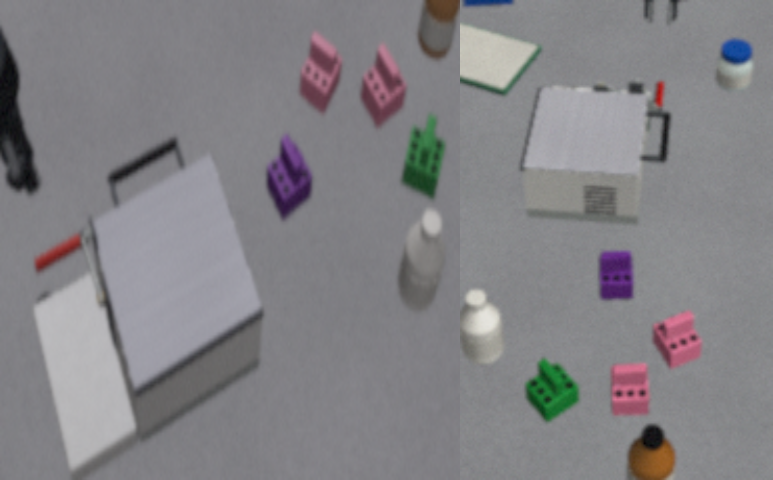

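The lid is fully shut (bar about (145,160), same pixels as at the start), the block is inside, the look-alikes and bottles are where they stood, and the gripper is clear.

```bash
python3 -c "
from rig import manip
print(manip.sign_off())"
```

```text
the job is handed in; nothing more can be done
None
```

The job is done and handed in at about 33 s: the lid was opened until it locked on its stay, the block was set down upright in the well, the knee was folded, and the lid is fully shut with the bottles and jar untouched.

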